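# Load the blue paint pot into the guarded bench mixer

## Task

Load the bench mixer with the blue paint pot: swing its clear guard right up, stand the blue pot upright in the round pocket, then lower the guard until it is fully closed and let go. Leave the ochre pot where it stands.

Things in the scene. Friction and masses are not known exactly. Their poses are not given: they have to be found in the camera images.
- mixer: Bench mixer, fixed: grey base 150 x 132 x 53 mm, on it a green top plate 140 x 124 mm, upper face 73 mm above the table. Origin on the table under the axis of the plate's round pocket: 54 mm in diameter, 20 mm deep, dark floor 53 mm above the table, 3 mm chamfer. z up; -x is the front with the guard's handle, +x the hinge side.
- guard (a joint): Clear hood with yellow edges over the pocket, 126 mm (x) by 112 mm (y), top 113 mm above the table when closed. Turns about the mixer's y axis direction through x = +64 mm, z = 77 mm of the mixer. 0 rad closed; grows as the front swings up and back; stop at 1.75 rad. The hinge is stiff: it stays where left, 1 to 3 N at the handle move it.
- guard_handle (a point): Middle of the guard's handle: round red bar 10 mm thick, 100 mm long, along the mixer's y. Closed, it is 166 mm in front of the hinge axis and 16 mm above it (93 mm above the table), its centre 36 mm off the hood's front face. Stays join it at y = -40 and +40 mm; grip between them, the bar may turn between the fingers. Axes turn with the guard.
- pot_blue: The blue paint pot with closed lid, the one to load: round, 36 mm in diameter (39 mm at the lid, the top 11 mm), 40 mm high, about 35 g. Origin at the centre of its underside, z up.
- pot_ochre: The ochre paint pot with closed lid, same shape and size as the blue one, not to be moved. Origin at the centre of its underside, z up.
Mind the look-alikes: they are no part of the job. Several things have the shape of the pot_blue; the one meant has the colours described above.

How it is judged:
By the outcome, as a careful person would: the job done as asked, in the order asked, and still so for the second after the job is handed in, with the robot touching nothing.
It also fails if it takes over 72 s, if anything falls off the work surface, if the arm or the gripper's body presses on something with over 40 N, if the wrist force passes 120 N, or if a joint passes its speed limit or range.

## Robot

A 7-joint arm with a two-finger parallel gripper is mounted at the origin on a cart in front of the work surface, level with it; the furniture and walls round the work are solid. World frame = base frame: x ahead of the robot, y to its left, z up, the work surface at z = 0. Lengths are in mm, angles in rad, forces in N, time in s.
With the tool pointing down it reaches from about 425 to 1025 mm from the base axis. Payload 9.4 kg.
Tool frame: the origin (TCP) lies midway between the tips of the shut fingers; the grasp point (between the pads) lies 19 mm behind it; z points along the fingers, y is the line along which they close (so a half turn about z gives the same grasp; the last joint's range is limited). The gripper opens to 85 mm and grips with 20 to 120 N. Pads are 22 mm wide; open, the fingers measure 114 mm over their backs; the gripper's body (76 mm by 85 mm) begins 54 mm behind the grasp point. The pads swing forward as they close: fully open they stand 13 mm farther back than shut.
Start: joints at [-1.408, 0.599, -0.003, 1.599, 0.002, 0.943, -0.08], TCP at [172.198, 704.253, 231.275] pointing down, gripper open.
Joint ranges: [-2.57, 2.57], [-0.35, 1.97], [-1.29, 1.29], [0.11, 2.56], [-1.05, 4.19], [0.11, 1.86], [-2.63, 2.63]. Speed limits (rad/s): [2.22, 2.22, 3.01, 3.01, 3.14, 3.14, 3.14].

## Interface

Orientations are given as a unit quaternion [x, y, z, w].
In Python, from cell import manip gives the robot as it stands.
- The arm moves only by the tool carry_out, never from a script. Its argument "steps" is a list of rows, each a list of 4 numbers: the shift along the world's x, y, z in cm, then the turn about the world's z in degrees. A call has 1 to 5 rows; each row is the pose to reach, as a shift and turn from the pose commanded when the call began; what a row does not reach only later rows make up. A row lasts 1/10 s, in which the tool goes at most 50 mm and 8.59 degrees, less where a joint would pass 70% of its speed; a pose out of reach is approached as far as the arm can. A call with a gripper value outside its range is refused whole. "grip" is the opening, from 0 (shut) to 1 (fully open), set as the call begins (left out, the last holds). The fingers move at their own pace and stop on an object; "newtons" is the grip in N (left out, the last holds). Time passes only in rows, so rows that repeat a pose let the fingers close. It gives the time, the measured TCP pose, the force, the opening and the grip force at its end, in the units of the state.
- manip.read_state(): the state, without advancing time (a new reading comes with each control period).
- manip.grab_frame(name): name is "scene" or "top" or "wrist"; returns (picture, depth): 480x640x3 uint8, red, green, blue; 480x640 float32, mm along the optical axis (not along the pixel's ray), 0 where there is no reading.
- manip.calibration(name): a dict with "fx", "fy", "cx", "cy" (pixels), "rvec" (rotation vector, rad) and "tvec" (3), from world to camera coordinates, as OpenCV has them; the wrist camera has in their place "hand_eye" (4x4, takes a point from camera to tool coordinates, whose origin is the TCP and whose axes are the flange's). Camera axes: x right, y down, z forward; pixel columns grow to the right and rows downward; lengths in mm; the calibration is good to about 2 mm. A picture is of the moment at which its call begins: read the wrist's pose just before it. calibration takes no time and is no camera call.
- manip.hand_in(): hands the job in; it is judged then, once.
The state is a dict: "time_s": time; "q": joint angles; "joint_vel": joint speeds; "effort": joint torques, N m; "tool_pos": TCP position; "orientation": TCP orientation; "ft_force": force on the tool from outside, world axes, zero at the start; "moment": the same for the moment, N m; "opening": opening from 0.0 (shut) to 1.0 (fully open); "gripper_force": force on a finger pad.
Only numpy, scipy, OpenCV 4.12 (cv2) and the standard library are available. Lean on these libraries where they do the work, as an engineer would, in place of code of your own. Each camera call takes 0.05 s, during which the arm holds its last target. There are 200 camera calls.

## Working session

There is one attempt and no reset: what is moved stays moved. The work goes in short steps, Python scripts to look and compute and a tool call to move; the robot and the scene stay as the last step left them, time stands still between calls to the robot, and variables do not carry over. Pictures are saved under pics/ and viewed, at most 12 in all, crops included, and the job is handed in when it is done.

Besides the shell and the picture viewer there is one more tool, called after "Request:" as name(argument=value, ...), one argument or row to a line, values as JSON. carry_out: Moves the arm, as the interface text tells. Its arguments: {"type":"object","properties":{"steps":{"type":"array","items":{"type":"array","items":{"type":"number"}}},"grip":{"type":"number"},"newtons":{"type":"number"}},"required":["steps"]}

```bash
ls; mkdir -p pics; cat > h.py <<'E'
import numpy as np, cv2
from cell import manip
from scipy.spatial.transform import Rotation as R
def T(name):  # camera->world
    c=manip.calibration(name)
    if 'rvec' in c and name!='wrist':
        r=cv2.Rodrigues(np.array(c['rvec'],float))[0]; M=np.eye(4); M[:3,:3]=r.T; M[:3,3]=-r.T@np.array(c['tvec'],float).ravel(); return c,M
    s=manip.read_state(); M=np.eye(4); M[:3,:3]=R.from_quat(s['orientation']).as_matrix(); M[:3,3]=s['tool_pos']
    return c,M@np.array(c['hand_eye'])
def pts(d,c,M):  # depth -> world points
    v,u=np.mgrid[:480,:640]; P=np.stack([(u-c['cx'])/c['fx']*d,(v-c['cy'])/c['fy']*d,d,np.ones_like(d)],-1)
    return (P@M.T)[...,:3]
def ray(u,v,z,c,M):
    d=M[:3,:3]@np.array([(u-c['cx'])/c['fx'],(v-c['cy'])/c['fy'],1]); o=M[:3,3]
    return o+d*(z-o[2])/d[2]
def grab(name,fn):
    c,M=T(name); p,d=manip.grab_frame(name); cv2.imwrite('pics/'+fn+'.png',cv2.cvtColor(p,cv2.COLOR_RGB2BGR)); np.savez('pics/'+fn+'.npz',p=p,d=d,M=M,K=np.array([c['fx'],c['fy'],c['cx'],c['cy']]))
    return p,d,c,M
E
python3 - <<'E'
from h import *
s=manip.read_state(); print(s)
for n in('top','scene'):
    p,d,c,M=grab(n,n+'0'); print(n,c['fx'],M.round(2).tolist())
E
```

```text
pics
{'time_s': 0.0, 'q': array([-1.40774563,  0.60011902, -0.00253773,  1.60015364,  0.00180929,
        0.94293972, -0.07977778]), 'joint_vel': array([ 0.00117311, -0.0006009 , -0.00018636, -0.00173212,  0.00168926,
        0.00014269, -0.00010982]), 'effort': array([ 6.00054009e-04, -7.76455307e+01,  1.56502079e+00, -2.57996947e+01,
        1.23939299e-02,  9.04559536e-03,  2.30636800e-05]), 'tool_pos': array([172.06451027, 703.77306797, 230.4129889 ]), 'orientation': array([ 1.19547871e-01,  9.92828108e-01, -8.08676425e-04, -1.77179221e-05]), 'ft_force': array([-0.76601443,  0.62022646, -0.13653123]), 'moment': array([0.02430165, 0.01735072, 0.03719551]), 'gripper_force': 0.0, 'opening': 0.9993095616696934}
top 550.675192770382 [[0.01, -1.0, 0.07, 448.43], [-1.0, -0.01, 0.03, -42.03], [-0.03, -0.07, -1.0, 934.08], [0.0, 0.0, 0.0, 1.0]]
scene 441.10771241107983 [[-0.98, 0.16, -0.15, 628.39], [0.22, 0.73, -0.65, 527.13], [0.0, -0.67, -0.74, 727.29], [0.0, 0.0, 0.0, 1.0]]
```

View pics/top0.png

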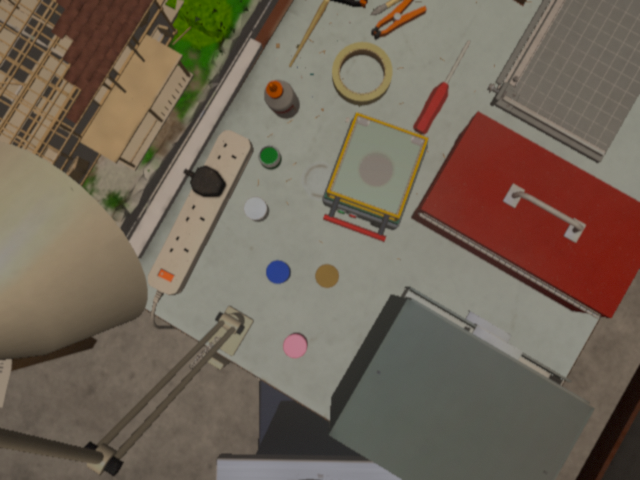

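View pics/scene0.png

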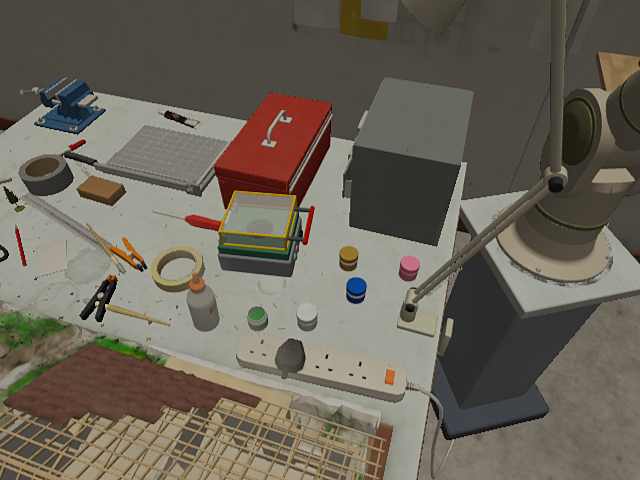

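The top view shows the mixer's hood around (376,170), with the red handle from (325,218) to (384,238). Pot candidates in the top view:
- blue (278,272)
- ochre (327,276)
- pink (295,345)
- white (256,208)
- green (269,156)

Only (278,272), at (356,290) in the scene view, is blue. I'll enlarge that one and measure it.

```bash
cat > m.py <<'E'
from h import *
def blob(p,lo,hi,box):
    h=cv2.inRange(cv2.cvtColor(p,cv2.COLOR_RGB2HSV),lo,hi); m=np.zeros_like(h); x0,y0,x1,y1=box; m[y0:y1,x0:x1]=h[y0:y1,x0:x1]
    c=max(cv2.findContours(m,cv2.RETR_EXTERNAL,cv2.CHAIN_APPROX_NONE)[0],key=cv2.contourArea)
    return c,m
def load(f):
    z=np.load(f'pics/{f}.npz'); k=z['K']; return z['p'],z['d'],dict(fx=k[0],fy=k[1],cx=k[2],cy=k[3]),z['M']
def tri(a,b):  # each (u,v,c,M): midpoint of two rays, gap
    A=[];o=[]
    for u,v,c,M in(a,b):
        d=M[:3,:3]@np.array([(u-c['cx'])/c['fx'],(v-c['cy'])/c['fy'],1]); A.append(d/np.linalg.norm(d)); o.append(M[:3,3])
    t=np.linalg.lstsq(np.stack([A[0],-A[1]],1),o[1]-o[0],rcond=None)[0]
    P,Q=o[0]+t[0]*A[0],o[1]+t[1]*A[1]; return (P+Q)/2,np.linalg.norm(P-Q)
E
python3 - <<'E'
from m import *
t=load('top0'); s=load('scene0')
def show(n,lo,hi,bt,bs):
    for nm,(p,d,c,M),b in(('top',t,bt),('scene',s,bs)):
        k,m=blob(p,lo,hi,b); P=pts(d,c,M); mm=np.zeros((480,640),np.uint8); cv2.drawContours(mm,[k],-1,1,-1); q=P[(mm>0)&(d>0)]
        (u,v),r=cv2.minEnclosingCircle(k); print(n,nm,(round(u,1),round(v,1)),round(r,1),'area',cv2.contourArea(k),'med',np.median(q,0).round(1),'zmax',np.percentile(q[:,2],95).round(1), 'box',cv2.minAreaRect(k))
show('blue',(105,120,60),(130,255,255),(255,250,300,295),(335,270,375,310))
show('ochre',(12,90,60),(28,255,255),(305,255,345,295),(335,240,362,275))
show('red',(0,150,90),(8,255,255),(315,205,395,250),(296,200,320,250))
show('yellow',(20,150,120),(34,255,255),(315,105,435,230),(210,180,305,255))
p,d,c,M=t; P=pts(d,c,M)
for u,v in[(376,170),(376,150),(480,180),(560,220),(460,380),(400,330),(60,250),(180,400),(235,320),(200,230),(207,180),(340,220),(300,310),(280,95)]: print((u,v),P[v,u].round(0))
a=cv2.resize(t[0][240:300,240:350],None,fx=4,fy=4); b=cv2.resize(s[0][235:315,330:430],None,fx=3,fy=3); e=cv2.resize(t[0][100:250,310:440],None,fx=3.5,fy=3.5)
W=np.zeros((525,460+455,3),np.uint8);W[:240,:440]=a;W[245:485,:300]=b;W[:525,460:915]=e; cv2.imwrite('pics/crop0.png',cv2.resize(W,(800,459))[...,::-1])
E
```

```text
blue top (277.6, 271.8) 11.2 area 359.0 med [458.9  55.8  40. ] zmax 42.7 box ((277.5, 271.5), (21.0, 21.0), 90.0)
blue scene (356.0, 286.4) 10.1 area 238.5 med [460.9  59.3  40.3] zmax 42.2 box ((356.5, 286.0), (16.0, 19.0), 90.0)
ochre top (326.6, 275.6) 11.5 area 381.0 med [453.1 -24.9  40.1] zmax 42.9 box ((327.0, 276.0), (22.0, 22.0), 90.0)
ochre scene (348.2, 254.0) 9.3 area 205.0 med [455.2 -20.3  40.3] zmax 42.2 box ((348.0975646972656, 253.62193298339844), (18.22120475769043, 15.791709899902344), 6.340191841125488)
red top (354.0, 228.0) 32.0 area 208.0 med [527.1 -66.6  99.8] zmax 102.6 box ((354.2171325683594, 227.41375732421875), (63.905845642089844, 4.237235069274902), 20.323135375976562)
red scene (307.5, 224.0) 18.6 area 122.5 med [528.9 -61.4  99.8] zmax 101.9 box ((308.4783935546875, 224.20382690429688), (4.364621162414551, 37.078880310058594), 11.768289566040039)
yellow top (377.2, 164.8) 56.6 area 6452.0 med [ 619.8 -100.3  114. ] zmax 117.0 box ((377.1751403808594, 164.51824951171875), (77.74655151367188, 85.94837951660156), 19.98310661315918)
yellow scene (256.5, 213.0) 42.5 area 2728.0 med [621.7 -96.5 114.3] zmax 117.0 box ((256.65167236328125, 213.33197021484375), (73.78662872314453, 43.63822937011719), 5.19442892074585)
(376, 170) [612. -99. 113.]
(376, 150) [643. -99. 113.]
(480, 180) [ 595. -250.  130.]
(560, 220) [ 537. -364.  131.]
(460, 380) [ 323. -197.  226.]
(400, 330) [ 384. -122.  223.]
(60, 250) [462.  97. 662.]
(180, 400) [  80.  429. -739.]
(235, 320) [383. 117.  72.]
(200, 230) [527. 187.  28.]
(207, 180) [607. 172.  51.]
(340, 220) [538. -45.  99.]
(300, 310) [396.  21.   3.]
(280, 95) [726.  47. 117.]
```

View pics/crop0.png

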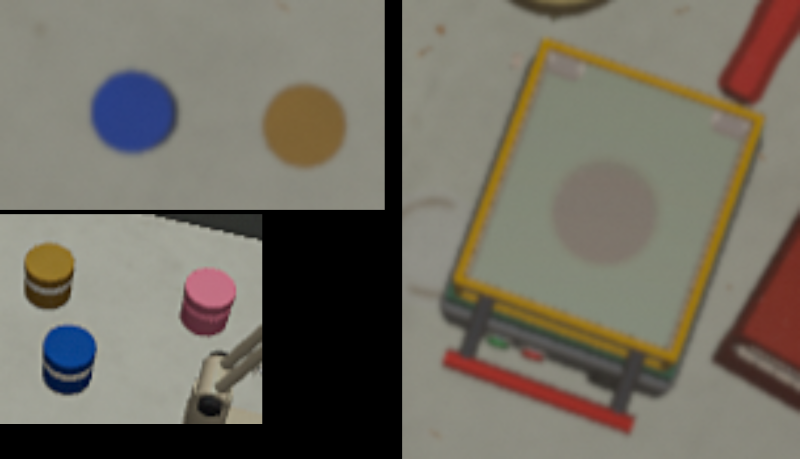

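The crop confirms that the blue pot with the white band is the one to load, and depth from both views agrees. The lamp may block the sweep in from y=+704, so I'll locate it first.

```bash
python3 - <<'E'
from m import *
t=load('top0'); s=load('scene0')
print('elbow',tri((103,455,*t[2:]),(556,182,*s[2:])))
Pt=pts(*t[1:]);Ps=pts(*s[1:])
for u,v in[(230,322),(190,368),(150,410),(120,440),(100,455),(50,440),(5,432),(135,280),(100,200),(20,160),(50,340)]: print('top',(u,v),Pt[v,u].round(0))
for u,v in[(411,305),(450,268),(500,222),(535,195),(556,182),(556,140),(557,80),(558,20),(440,5),(425,3),(600,110)]: print('sc',(u,v),Ps[v,u].round(0))
E
```

```text
elbow (array([269.04294051, 191.96266394, 376.47282979]), np.float64(3.1614630972011124))
top (230, 322) [380. 124.  80.]
top (190, 368) [326. 157. 182.]
top (150, 410) [  47.  522. -747.]
top (120, 440) [ -42.  609. -743.]
top (100, 455) [279. 183. 402.]
top (50, 440) [322. 180. 503.]
top (5, 432) [346. 176. 569.]
top (135, 280) [447.  71. 629.]
top (100, 200) [572. 341.  63.]
top (20, 160) [507. 119. 662.]
top (50, 340) [415. 111. 642.]
sc (411, 305) [387. 144.  75.]
sc (450, 268) [346. 159. 188.]
sc (500, 222) [298. 166. 287.]
sc (535, 195) [289. 192. 360.]
sc (556, 182) [281. 205. 390.]
sc (556, 140) [296. 192. 442.]
sc (557, 80) [325. 190. 514.]
sc (558, 20) [348. 188. 571.]
sc (440, 5) [460. 188. 592.]
sc (425, 3) [474. 191. 595.]
sc (600, 110) [ 71.  22. 346.]
```

```bash
python3 - <<'E'
from m import *
p,d,c,M=grab('wrist','wrist0'); P=pts(d,c,M); print(M[:3,3].round(0)); print(P[::80,::80].round(0).tolist())
t=load('top0');s=load('scene0')
Q=np.concatenate([pts(*x[1:])[x[1]>0] for x in(t,s)]); 
m=(Q[:,2]>150)&(Q[:,0]<1000)&(np.hypot(Q[:,0],Q[:,1])>150)&(abs(Q[:,1])<900); q=Q[m]
b=np.round(q/60).astype(int)*60; u,n=np.unique(b,axis=0,return_counts=True)
for r in u[(n>8)&(u[:,1]>-60)]: print(r.tolist(),end=' ')
E
```

```text
[103. 722. 373.]
[[[-399.0, -9.0, -740.0], [-350.0, 191.0, -740.0], [-302.0, 390.0, -741.0], [-252.0, 590.0, -739.0], [-204.0, 790.0, -740.0], [-155.0, 989.0, -740.0], [-107.0, 1189.0, -740.0], [-58.0, 1388.0, -740.0]], [[-224.0, -98.0, -741.0], [-148.0, 167.0, -641.0], [-121.0, 324.0, -739.0], [-70.0, 534.0, -742.0], [-19.0, 744.0, -738.0], [32.0, 955.0, -741.0], [84.0, 1165.0, -741.0], [135.0, 1376.0, -741.0]], [[17.0, 123.0, -352.0], [36.0, 123.0, -585.0], [80.0, 249.0, -740.0], [134.0, 471.0, -740.0], [188.0, 694.0, -739.0], [159.0, 799.0, -71.0], [274.0, 1091.0, -614.0], [241.0, 1079.0, -249.0]], [[186.0, -258.0, -686.0], [248.0, -72.0, -741.0], [305.0, 164.0, -741.0], [213.0, 586.0, -99.0], [233.0, 687.0, -82.0], [249.0, 781.0, -62.0], [282.0, 882.0, -87.0], [304.0, 978.0, -85.0]], [[436.0, -430.0, -737.0], [498.0, -181.0, -740.0], [151.0, 653.0, 256.0], [618.0, 323.0, -736.0], [327.0, 664.0, -58.0], [353.0, 762.0, -62.0], [178.0, 759.0, 255.0], [391.0, 950.0, -47.0]], [[143.0, 638.0, 302.0], [151.0, 649.0, 295.0], [148.0, 677.0, 307.0], [418.0, 531.0, -58.0], [448.0, 634.0, -6
[... 586 characters left out ...]
00, 360, 180] [600, 360, 240] [600, 420, 180] [600, 420, 240] [660, 300, 180] [660, 300, 240] [660, 360, 180] [660, 360, 240] [660, 420, 240] [660, 480, 180] [720, 60, 180] [720, 240, 240] [720, 300, 180] [720, 300, 240] [720, 360, 180] [720, 360, 240] [720, 360, 300] [720, 420, 180] [720, 420, 240] [720, 420, 300] [780, 240, 180] [780, 240, 240] [780, 300, 240] [780, 360, 180] [780, 360, 240] [780, 360, 300] [780, 420, 180] [780, 420, 240] [840, 180, 240] [840, 240, 180] [840, 240, 240] [840, 300, 240] [840, 300, 300] [840, 360, 180] [840, 360, 240] [840, 360, 300] [840, 420, 240] [900, 240, 240] [900, 300, 180] [900, 300, 240] [900, 300, 300] [900, 360, 180] [900, 360, 240] [900, 360, 300]
```

View pics/wrist0.png

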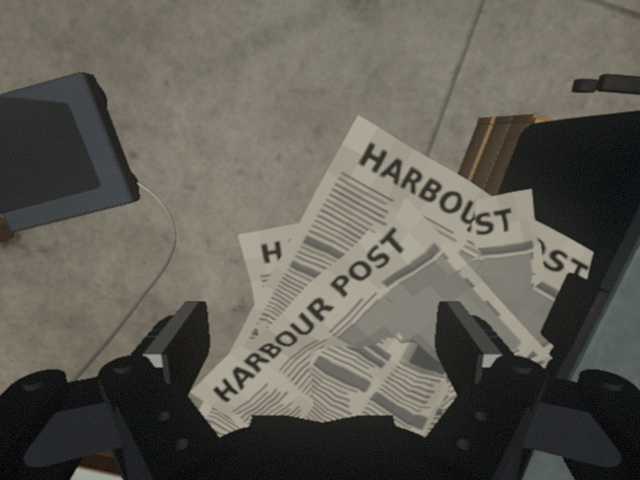

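The arm starts beside the lamp, which stands at about (270–380, 190) and reaches z≈400–600. Its head is near (470,125,630). I'll raise the arm first and fit the link lengths from the readings, so I can pass over the lamp safely.

Request:
carry_out(
  steps=[
    [0, 0, 4],
    [0, 0, 8],
    [0, 0, 12],
    [0, 0, 16],
    [0, 0, 20],
  ],
)

```text
invalid input at $.steps[0]: expected 4 numbers
```

```bash
python3 -c "
from cell import manip
s=manip.read_state(); print(s['q'].round(4).tolist(),s['tool_pos'].round(1))"
```

```text
[-1.4077, 0.6, -0.0025, 1.5999, 0.0018, 0.9429, -0.0798] [172.1 703.9 230.6]
```

Request:
carry_out(
  steps=[
    [0, 0, 4],
    [0, 0, 8],
    [0, 0, 12],
    [0, 0, 16],
    [0, 0, 20],
  ],
)

```text
invalid input at $.steps[0]: expected 4 numbers
```

```bash
python3 -c "
from cell import manip
s=manip.read_state(); print(s['q'].round(4).tolist(),s['tool_pos'].round(1))"
```

```text
[-1.4077, 0.6, -0.0025, 1.5999, 0.0018, 0.9429, -0.0798] [172.1 703.9 230.6]
```

Request:
carry_out(
  steps=[
    [0, 0, 4, 0],
    [0, 0, 8, 0],
    [0, 0, 12, 0],
    [0, 0, 16, 0],
    [0, 0, 20, 0],
  ],
)

```text
time_s: 0.65
tool_pos: [172.2, 703.9, 432.8]
orientation: [0.12, 0.993, -0.0, 0.0]
ft_force: [0.1, 0.7, -0.4]
opening: 1.002
gripper_force: 0.0
```

```bash
python3 -c "
from cell import manip
s=manip.read_state(); print(s['q'].round(4).tolist(),s['tool_pos'].round(1))"
```

```text
[-1.4162, 0.4683, 0.0118, 1.3343, -0.0054, 1.3395, -0.0735] [172.2 703.9 432.8]
```

Request:
carry_out(
  steps=[
    [0, 0, 4, 0],
    [0, 0, 8, 0],
    [0, 0, 12, 0],
    [0, 0, 16, 0],
    [0, 0, 20, 0],
  ],
)

```text
time_s: 1.15
tool_pos: [172.1, 703.8, 632.9]
orientation: [0.12, 0.993, -0.0, 0.0]
ft_force: [0.5, 1.1, -0.4]
opening: 1.001
gripper_force: 0.0
```

```bash
python3 -c "
from cell import manip
s=manip.read_state(); print(s['q'].round(4).tolist(),s['tool_pos'].round(1))"
```

```text
[-1.4256, 0.4665, 0.0346, 0.8816, -0.0159, 1.7939, -0.0671] [172.1 703.8 632.9]
```

The fit gives an upper arm of about 645 mm and a forearm of about 443 mm, which puts the elbow at z≈915. With the tool at r≈700 and z≥450, the forearm passes well above the lamp. I'll sweep over and turn the fingers to mixer yaw (−96°).

Request:
carry_out(
  steps=[
    [4, -2, -2, -4.8],
    [8, -4.2, -4, -9.6],
    [12, -6.4, -6, -14.4],
    [16, -8.6, -8, -19.2],
    [19.6, -10.8, -9.4, -24],
  ],
)

```text
time_s: 1.65
tool_pos: [369.9, 594.6, 535.5]
orientation: [0.325, 0.946, -0.001, 0.0]
ft_force: [0.6, 0.5, 1.0]
opening: 1.003
gripper_force: 0.0
```

Request:
carry_out(
  steps=[
    [3.6, -2.6, -1, -4.8],
    [7, -5.4, -2, -9.6],
    [10.4, -8.3, -3, -14.4],
    [13.6, -11.3, -4.5, -19.2],
    [16.6, -14.3, -6, -24],
  ],
)

```text
time_s: 2.15
tool_pos: [535.5, 451.7, 476.6]
orientation: [0.515, 0.857, -0.0, 0.0]
ft_force: [1.1, -0.2, -0.7]
opening: 1.001
gripper_force: 0.0
```

Request:
carry_out(
  steps=[
    [2.6, -3.5, -0.6, -4.8],
    [5, -7.2, -1.2, -9.6],
    [7.4, -11, -1.8, -14.4],
    [9.5, -14.8, -2.4, -19.2],
    [11.4, -18.7, -3, -24],
  ],
)

```text
time_s: 2.65
tool_pos: [648.9, 264.6, 446.6]
orientation: [0.682, 0.732, -0.0, -0.0]
ft_force: [0.8, 0.3, -1.0]
opening: 0.997
gripper_force: 0.0
```

Request:
carry_out(
  steps=[
    [1.4, -4.2, 0, -4.8],
    [2.6, -8.5, 0, -9.6],
    [3.6, -12.8, 0, -14.4],
    [4.4, -17.1, 0, -19.2],
    [5, -21.4, 0, -24],
  ],
)

```text
time_s: 3.15
tool_pos: [698.3, 50.6, 446.9]
orientation: [0.819, 0.574, -0.0, -0.0]
ft_force: [0.5, -0.0, -0.6]
opening: 0.999
gripper_force: 0.0
```

```bash
python3 -c "
from h import *
s=manip.read_state(); print(s['q'].round(3).tolist(),s['tool_pos'].round(1),s['ft_force'].round(1),s['time_s'],R.from_quat(s['orientation']).as_matrix()[:,1].round(3))"
```

```text
[-0.476, 0.458, 0.536, 1.395, -0.234, 1.352, -0.283] [698.3  50.6 446.9] [ 0.5 -0.  -0.6] 3.15 [ 0.94  -0.341 -0.   ]
```

```bash
cat > fk.py <<'E'
import numpy as np, itertools
from scipy.optimize import least_squares
from scipy.spatial.transform import Rotation as R
D=[([-1.4077,.6,-.0025,1.5999,.0018,.9429,-.0798],[172.1,703.9,230.6]),([-1.4162,.4683,.0118,1.3343,-.0054,1.3395,-.0735],[172.2,703.9,432.8]),([-1.4256,.4665,.0346,.8816,-.0159,1.7939,-.0671],[172.1,703.8,632.9]),([-.476,.458,.536,1.395,-.234,1.352,-.283],[698.3,50.6,446.9])]
def fk(q,p,s):
    c,d1,d2,d3,L1,L2,h,Lt=p; A=R.from_euler('z',s[0]*q[0]+c); o=np.array([0,0,h]); 
    o=o+A.apply([0,d1,0]); A=A*R.from_euler('y',q[1])*R.from_euler('z',s[1]*q[2]); e0=o+A.apply([0,0,L1]); e=e0+A.apply([0,d2,0]); A=A*R.from_euler('y',q[3])*R.from_euler('z',s[2]*q[4])
    w0=e+A.apply([0,0,L2]); w=w0+A.apply([0,d3,0]); A=A*R.from_euler('y',q[5]); return o,e0,e,w0,w,w+A.apply([0,0,Lt]),A
if __name__=='__main__':
    for s in itertools.product([1,-1],[1,-1],[1,-1]):
        f=lambda p:np.concatenate([np.r_[fk(q,p,s)[5]-t,200*(fk(q,p,s)[6].as_matrix()[:,2]-[0,0,-1])] for q,t in D]+[1e-2*(p-[0,0,0,0,645,443,340,381])])
        r=least_squares(f,[0 if s[0]<0 else 2.7,0,0,0,645,443,340,381]); print(s,round(r.cost,2),r.x.round(3))
E
python3 fk.py
```

```text
(1, 1, 1) 1655.6 [    3.13  -2656.523    43.992  2336.705   515.777   485.088   499.109
   419.332]
(1, 1, -1) 6062.47 [ 3.455000e+00 -2.405401e+03  4.179055e+03 -2.258168e+03  2.753910e+02
  4.776760e+02  9.337430e+02  6.448250e+02]
(1, -1, 1) 6622.37 [ 2.681000e+00  1.379203e+03 -3.309411e+03  2.000136e+03  6.128030e+02
  4.762870e+02  1.325611e+03  1.327974e+03]
(1, -1, -1) 1395.77 [    3.296  2023.281   -59.303 -2335.875   419.187   479.281   534.924
   372.566]
(-1, 1, 1) 11054.98 [ 1.228000e+00 -1.230771e+03  1.824150e+02  3.225530e+02 -1.903470e+02
  3.236540e+02  8.250550e+02  1.675990e+02]
(-1, 1, -1) 4339.43 [ 3.03000e-01 -8.16070e+02  6.62007e+02 -1.14500e+02  5.57545e+02
  4.40082e+02 -8.28987e+02 -8.60709e+02]
(-1, -1, 1) 4125.25 [-2.20000e-02 -2.40590e+01 -6.78300e+00 -9.51300e+00  6.48241e+02
  4.42495e+02 -4.28160e+01  1.33200e+00]
(-1, -1, -1) 0.12 [-3.00000e-03 -2.91840e+01 -2.58020e+01  5.87000e-01  6.47359e+02
  4.42278e+02  3.38988e+02  3.82409e+02]
```

```bash
cat > sim.py <<'E'
from fk import *
from m import load,pts
S=(-1,-1,-1); P=np.array([-.003,-29.2,-25.8,.6,647.4,442.3,339,382.4])
lo=np.array([-2.57,-.35,-1.29,.11,-1.05,.11,-2.63]);hi=np.array([2.57,1.97,1.29,2.56,4.19,1.86,2.63])
def pose(q): f=fk(q,P,S); return f[5],f[6]*R.from_euler('z',-q[6])
def ik(q,x,Rt):
    for _ in range(30):
        p,A=pose(q); e=np.r_[x-p,300*(Rt*A.inv()).as_rotvec()]
        if np.linalg.norm(e)<.05: break
        J=np.zeros((6,7))
        for i in range(7):
            d=q.copy(); d[i]+=1e-5; p2,A2=pose(d); J[:,i]=np.r_[p2-p,300*(A2*A.inv()).as_rotvec()]/1e-5
        q=q+np.linalg.pinv(J)@e
    return q
C=[]
for f in('top0','scene0'):
    p,d,c,M=load(f); q=pts(d,c,M)[d>0]; C.append(q[(q[:,2]>60)&(q[:,0]<600)&(q[:,0]>200)&(q[:,1]>45)&(q[:,1]<260)&(q[:,2]<800)&~((q[:,2]<150)&(np.hypot(q[:,0]-383,q[:,1]-120)>50))])
C=np.concatenate(C)[::3]
def clear(q):
    f=fk(q,P,S); out=[]
    for a,b in((f[0],f[1]),(f[2],f[3]),(f[4],f[5]-[0,0,-90])):
        t=np.clip(((C-a)@(b-a))/((b-a)@(b-a)),0,1)[:,None]; dd=np.linalg.norm(C-a-t*(b-a),axis=1); out.append((round(dd.min()),C[dd.argmin()].round().tolist()))
    return out
def path(q,wp,turn=None):
    # wp list of (x,y,z,dyaw deg from now)
    p,R0=pose(q); y0=0
    for w in wp:
        p=pose(q)[0]; w=np.array(w,float)
        for k in range(1,11):
            x=p+(w[:3]-p)*k/10; y=y0+(w[3]-y0)*k/10; q=ik(q,x,R.from_euler('z',y,degrees=True)*R0)
        y0=w[3]; f=fk(q,P,S); print(w,q.round(2),'elbow',f[1].round(),'wrist',f[3].round(),clear(q))
    return q
E
cat > t1.py <<'E'
from sim import *
q=np.array([-1.4256,.4665,.0346,.8816,-.0159,1.7939,-.0671])
q=path(q,[(370,595,535,-24),(535,452,477,-48),(649,265,447,-72),(698,51,447,-96)])
print('measured end [-0.476 0.458 0.536 1.395 -0.234 1.352 -0.283]')
q=np.array([-.476,.458,.536,1.395,-.234,1.352,-.283])
path(q,[(528,-64,350,0),(528,-64,93,0),(600,-90,240,0),(730,-137,237,0),(730,-137,350,0),(460,57,250,0),(460,57,20,0)])
E
python3 t1.py
```

```text
[370. 595. 535. -24.] [-1.18  0.41  0.15  1.21 -0.06  1.53 -0.13] elbow [125. 226. 933.] wrist [371. 595. 917.] [(260, [255.0, 176.0, 388.0]), (387, [413.0, 127.0, 659.0]), (408, [352.0, 189.0, 585.0])]
[535. 452. 477. -48.] [-0.95  0.42  0.28  1.33 -0.11  1.41 -0.18] elbow [178. 199. 929.] wrist [535. 452. 859.] [(257, [257.0, 174.0, 389.0]), (304, [419.0, 125.0, 662.0]), (262, [489.0, 194.0, 592.0])]
[649. 265. 447. -72.] [-0.72  0.44  0.41  1.39 -0.18  1.35 -0.23] elbow [229. 160. 924.] wrist [649. 264. 829.] [(244, [337.0, 178.0, 568.0]), (217, [469.0, 120.0, 674.0]), (171, [495.0, 192.0, 599.0])]
[698.  51. 447. -96.] [-0.48  0.46  0.54  1.4  -0.23  1.35 -0.28] elbow [268. 105. 920.] wrist [698.  50. 829.] [(243, [342.0, 176.0, 575.0]), (209, [498.0, 100.0, 664.0]), (197, [514.0, 119.0, 659.0])]
measured end [-0.476 0.458 0.536 1.395 -0.234 1.352 -0.283]
[528. -64. 350.   0.] [-0.42  0.26  0.56  1.91 -0.16  1.01 -0.13] elbow [166.  41. 964.] wrist [528. -65. 732.] [(294, [257.0, 174.0, 389.0]), (168, [481.0, 78.0, 653.0]), (147, [469.0, 70.0, 645.0])]
[528. -64.  93.   0.] [-0.2
[... 487 characters left out ...]
619.] [(166, [423.0, 107.0, 654.0]), (172, [481.0, 78.0, 653.0]), (329, [495.0, 90.0, 659.0])]
[ 730. -137.  350.    0.] [-0.18  0.57  0.51  1.44 -0.29  1.21  0.02] elbow [350.  34. 883.] wrist [ 730. -138.  732.] [(203, [423.0, 107.0, 654.0]), (215, [481.0, 80.0, 655.0]), (327, [495.0, 90.0, 659.0])]
[460.  57. 250.   0.] [-0.64  0.28  0.51  2.18 -0.21  0.72 -0.34] elbow [164.  85. 960.] wrist [460.  56. 632.] [(284, [257.0, 174.0, 389.0]), (11, [457.0, 67.0, 634.0]), (11, [457.0, 67.0, 634.0])]
[460.  57.  20.   0.] [-0.31  0.69  0.1   2.35 -0.52  0.13 -0.06] elbow [400.  97. 839.] wrist [460.  56. 402.] [(134, [413.0, 127.0, 659.0]), (7, [436.0, 70.0, 612.0]), (102, [382.0, 112.0, 75.0])]
```

My simulated minimum-norm IK reproduces the arm exactly, so I can predict forearm-to-lamp clearance. The pot approach will need a chosen path, which I'll search for later. Next is the guard: move above the handle and refine its position with the wrist camera.

Request:
carry_out(
  steps=[
    [-3.2, -2.5, -2.5, 0],
    [-6.4, -5, -5, 0],
    [-9.6, -7.5, -7.5, 0],
    [-12.8, -10, -10, 0],
    [-15.8, -12.5, -12.5, 0],
  ],
  grip=0.35,
)

```text
time_s: 3.65
tool_pos: [538.3, -73.6, 321.4]
orientation: [0.818, 0.576, 0.0, -0.0]
ft_force: [1.3, -0.9, -0.4]
opening: 0.353
gripper_force: 0.0
```

```bash
python3 - <<'E'
from m import *
print(manip.read_state()['q'].round(3).tolist())
p,d,c,M=grab('wrist','wrist1'); P=pts(d,c,M); print(M.round(2).tolist(), manip.read_state()['tool_pos'])
h=cv2.inRange(cv2.cvtColor(p,cv2.COLOR_RGB2HSV),(0,150,70),(8,255,255))
for k in cv2.findContours(h,cv2.RETR_EXTERNAL,cv2.CHAIN_APPROX_NONE)[0]:
    if cv2.contourArea(k)>200:
        r=cv2.minAreaRect(k); m=np.zeros((480,640),np.uint8); cv2.drawContours(m,[k],-1,1,-1); q=P[(m>0)&(d>0)]
        print(r,np.median(q,0).round(1),q.min(0).round(),q.max(0).round())
E
```

```text
[-0.381, 0.309, 0.549, 1.931, -0.196, 0.954, -0.084]
[[0.94, -0.32, -0.09, 561.76], [-0.34, -0.9, -0.26, -6.44], [0.0, 0.28, -0.96, 464.41], [0.0, 0.0, 0.0, 1.0]] [531.09237462 -77.97416838 317.83950194]
((457.3540344238281, 451.8082580566406), (67.9334487915039, 17.364154815673828), 48.90049362182617) [ 587.3 -372.7  132. ] [ 564. -413.  130.] [608. -63. 412.]
((365.2052917480469, 381.796630859375), (37.276668548583984, 82.22142028808594), 12.804265022277832) [ 512.1 -264.5  131.7] [ 479. -296.  119.] [553. -64. 396.]
((450.26922607421875, 316.15386962890625), (174.34722900390625, 73.93578338623047), 11.309932708740234) [ 629.1 -220.7  131.5] [ 558. -290.   45.] [699. -70. 381.]
((518.4324340820312, 230.90541076660156), (68.22557830810547, 20.71427345275879), 9.462322235107422) [ 741.7 -195.7   23.5] [ 704. -222.   13.] [ 783. -170.   28.]
((309.85040283203125, 198.48446655273438), (101.0278091430664, 7.459277629852295), 89.34146118164062) [529.7 -62.4 100.6] [ 509. -112.   97.] [548. -18. 103.]
```

View pics/wrist1.png

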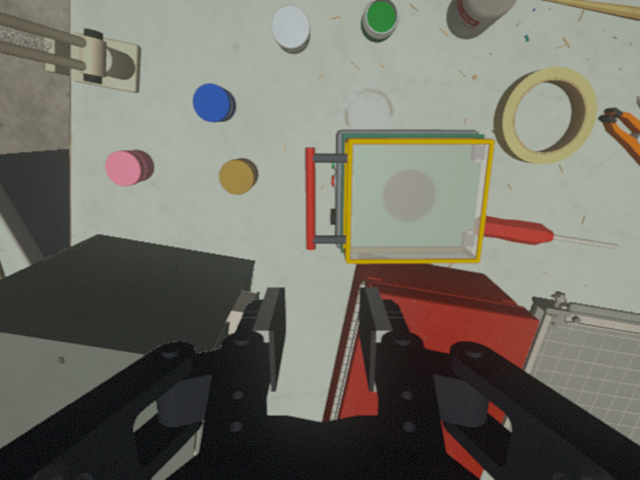

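The wrist view shows the handle as a vertical bar at (310,198), the hood's yellow frame, the blue pot at (213,103) and the ochre pot at (238,176). The handle measures about (529,−63,95). I'll come down above it.

Request:
carry_out(
  steps=[
    [-0.6, 0.5, -4.5, 0],
    [-1.2, 0.9, -9, 0],
    [-1.2, 0.9, -13.5, 0],
    [-1.2, 0.9, -17.2, 0],
    [-1.2, 0.9, -17.2, 0],
  ],
  grip=0.28,
)

```text
time_s: 4.2
tool_pos: [525.8, -63.2, 146.6]
orientation: [0.818, 0.575, -0.003, -0.002]
ft_force: [-0.8, -0.4, -0.3]
opening: 0.279
gripper_force: 0.0
```

```bash
python3 - <<'E'
from m import *
a=manip.read_state()['tool_pos']
p,d,c,M=grab('wrist','wrist2'); P=pts(d,c,M); s=manip.read_state(); print(a.round(1),s['tool_pos'].round(1),s['q'].round(3).tolist())
h=cv2.inRange(cv2.cvtColor(p,cv2.COLOR_RGB2HSV),(0,150,70),(8,255,255))
for k in cv2.findContours(h,cv2.RETR_EXTERNAL,cv2.CHAIN_APPROX_NONE)[0]:
    if cv2.contourArea(k)>300:
        r=cv2.minAreaRect(k); m=np.zeros((480,640),np.uint8); cv2.drawContours(m,[k],-1,1,-1); q=P[(m>0)&(d>0)]
        print(np.round(r[0],1),np.round(r[1],1),r[2],np.median(q,0).round(1),ray(*r[0],98,c,M).round(1))
E
```

```text
[525.8 -63.2 146.6] [527.2 -63.8 149. ] [-0.271, 0.518, 0.409, 2.134, -0.377, 0.562, 0.068]
[463.6 460.8] [57.6  9.2] 38.65980911254883 [ 560.5 -171.9  131.9] [ 565.2 -214.3   98. ]
[330.  264.5] [177.  16.] 90.0 [530.2 -60.3 100.4] [529.6 -63.1  98. ]
```

View pics/wrist2.png

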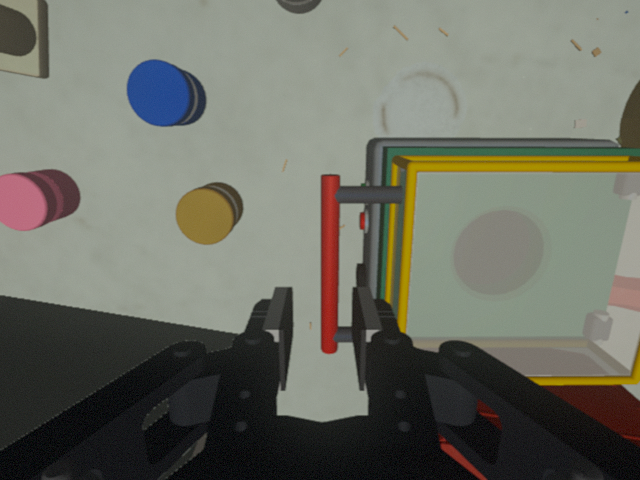

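Request:
carry_out(
  steps=[
    [0.1, 0.1, -3, 0],
    [0.1, 0.1, -5, 0],
    [0.1, 0.1, -7, 0],
    [0.1, 0.1, -7, 0],
  ],
)

```text
time_s: 4.65
tool_pos: [529.7, -62.7, 80.6]
orientation: [0.818, 0.575, 0.0, -0.0]
ft_force: [-0.2, 0.3, 0.3]
opening: 0.279
gripper_force: 0.0
```

Request:
carry_out(
  steps=[
    [0, 0, 0, 0],
    [0, 0, 0, 0],
    [0, 0, 0, 0],
    [0, 0, 0, 0],
  ],
  grip=0,
  newtons=25,
)

```text
time_s: 5.05
tool_pos: [529.9, -62.8, 81.3]
orientation: [0.818, 0.575, 0.001, 0.001]
ft_force: [0.4, -1.1, 0.5]
opening: 0.1
gripper_force: 25.4
```

```bash
python3 - <<'E'
from sim import *
from cell import manip
s=manip.read_state(); print({k:np.round(s[k],3).tolist() for k in('time_s','q','tool_pos','ft_force','opening','gripper_force')})
# arc in world, relative to the handle now
ux=np.array([.9405,-.3398]); phi0=np.arctan2(16,166); r=np.hypot(16,166)
for th in np.arange(0,1.76,.125):
    f=-r*np.cos(th+phi0)+166; z=r*np.sin(th+phi0)-16; print(round(th,3),(np.r_[ux*f,z]/10).round(1).tolist())
E
```

```text
{'time_s': 5.05, 'q': [-0.197, 0.622, 0.306, 2.173, -0.46, 0.405, 0.137], 'tool_pos': [529.908, -62.823, 81.294], 'ft_force': [0.416, -1.097, 0.496], 'opening': 0.1, 'gripper_force': 25.424}
0.0 [0.0, -0.0, -0.0]
0.125 [0.3, -0.1, 2.1]
0.25 [0.9, -0.3, 4.1]
0.375 [1.6, -0.6, 6.0]
0.5 [2.6, -1.0, 7.8]
0.625 [3.8, -1.4, 9.4]
0.75 [5.2, -1.9, 10.9]
0.875 [6.8, -2.4, 12.2]
1.0 [8.4, -3.1, 13.2]
1.125 [10.2, -3.7, 14.1]
1.25 [12.1, -4.4, 14.7]
1.375 [14.1, -5.1, 15.0]
1.5 [16.0, -5.8, 15.1]
1.625 [18.0, -6.5, 14.9]
1.75 [19.9, -7.2, 14.4]
```

Request:
carry_out(
  steps=[
    [0.3, -0.1, 2.1, 0],
    [0.9, -0.3, 4.1, 0],
    [1.6, -0.6, 6.0, 0],
    [2.6, -1.0, 7.8, 0],
    [3.8, -1.4, 9.4, 0],
  ],
)

```text
time_s: 5.55
tool_pos: [567.2, -76.3, 175.3]
orientation: [0.818, 0.576, -0.0, -0.0]
ft_force: [3.0, 0.4, -6.9]
opening: 0.106
gripper_force: 24.2
```

```bash
python3 - <<'E'
from h import *
s=manip.read_state(); print({k:np.round(s[k],3).tolist() for k in('time_s','tool_pos','ft_force','moment','opening','gripper_force')})
grab('scene','scene1')
E
```

```text
{'time_s': 5.55, 'tool_pos': [567.191, -76.308, 175.311], 'ft_force': [3.023, 0.374, -6.941], 'moment': [0.063, -0.47, 0.032], 'opening': 0.106, 'gripper_force': 24.244}
```

View pics/scene1.png

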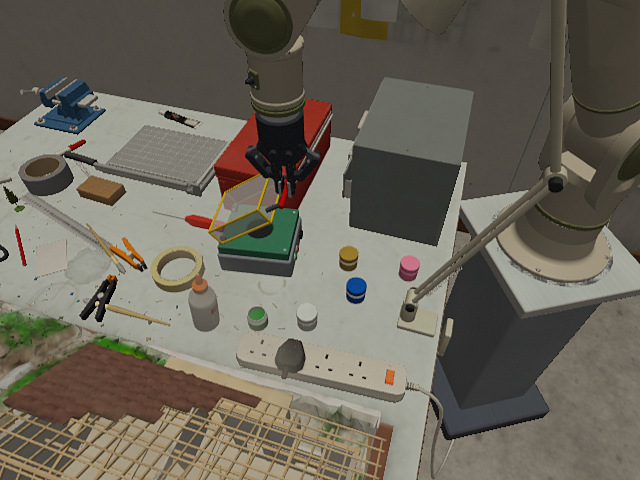

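The guard is about a third open, tilted around (245,215), with the gripper holding the bar near (283,180). I'll continue the arc.

Request:
carry_out(
  steps=[
    [1.4, -0.5, 1.5, 0],
    [3.0, -1.0, 2.8, 0],
    [4.6, -1.7, 3.8, 0],
    [6.4, -2.3, 4.7, 0],
    [8.3, -3.0, 5.3, 0],
  ],
)

```text
time_s: 6.1
tool_pos: [649.8, -106.0, 228.4]
orientation: [0.818, 0.576, 0.0, -0.001]
ft_force: [-2.0, 2.4, 0.7]
opening: 0.106
gripper_force: 25.9
```

Request:
carry_out(
  steps=[
    [2.0, -0.7, 0.3, 0],
    [3.9, -1.4, 0.4, 0],
    [5.9, -2.1, 0.2, 0],
    [7.7, -2.7, -0.3, 0],
    [7.7, -2.7, -0.3, 0],
  ],
)

```text
time_s: 6.6
tool_pos: [728.4, -134.4, 224.4]
orientation: [0.818, 0.575, 0.0, 0.0]
ft_force: [2.4, -1.3, -0.1]
opening: 0.104
gripper_force: 27.0
```

```bash
python3 - <<'E'
from h import *
s=manip.read_state(); print({k:np.round(s[k],3).tolist() for k in('time_s','q','tool_pos','ft_force','moment','opening','gripper_force')})
E
```

```text
{'time_s': 6.6, 'q': [-0.166, 0.665, 0.466, 1.586, -0.342, 0.972, 0.064], 'tool_pos': [728.387, -134.417, 224.403], 'ft_force': [2.381, -1.257, -0.052], 'moment': [-0.22, -0.664, 0.017], 'opening': 0.104, 'gripper_force': 27.024}
```

The guard is at about 1.74 rad. I'll release it and rise, then search for a pot approach that keeps the forearm clear of the lamp.

Request:
carry_out(
  steps=[
    [0, 0, 0, 0],
    [0, 0, 0, 0],
    [0, 0, 3, 0],
    [0, 0, 7.5, 0],
    [0, 0, 12, 0],
  ],
  grip=0.35,
)

```text
time_s: 7.1
tool_pos: [726.4, -133.4, 345.2]
orientation: [0.818, 0.575, -0.001, -0.001]
ft_force: [0.8, -0.7, -0.4]
opening: 0.353
gripper_force: 0.0
```

```bash
cat > t2.py <<'E'
from sim import *
import time, io, contextlib
from cell import manip
from m import load
s=manip.read_state(); q0=s['q'].copy(); print(q0.round(3),s['tool_pos'].round(1))
H=C[(C[:,2]>150)][::4]
def clr(q):
    f=fk(q,P,S); o=[]
    for a,b in((f[0],f[1]),(f[2],f[3]),(f[4],f[5]+[0,0,90])):
        t=np.clip(((H-a)@(b-a))/((b-a)@(b-a)),0,1)[:,None]; o.append(np.linalg.norm(H-a-t*(b-a),axis=1).min())
    return min(o)
def run(q,wp,n=5):
    p,R0=pose(q); y0=0; best=1e9; lim=1e9
    for w in wp:
        p=pose(q)[0]; w=np.array(w,float)
        for k in range(1,n+1):
            q=ik(q,p+(w[:3]-p)*k/n,R.from_euler('z',y0+(w[3]-y0)*k/n,degrees=True)*R0)
            best=min(best,clr(q)); lim=min(lim,(np.minimum(q-lo,hi-q)).min())
            if lim<.02 or best<40: return q,best,lim
        y0=w[3]
    return q,best,lim
if __name__=='__main__':
    rng=np.random.default_rng(0); t0=time.time(); res=[]
    while time.time()-t0<300:
        Y=rng.choice([-150,-120,-90,-60,-30,0,30,60,90,120,150]); Y2=Y if rng.random()<.5 else rng.choice([-120,-90,-60,-30,0,30,60,90,120])
        v1=[rng.uniform(500,800),rng.uniform(-450,0),rng.uniform(300,500),Y2]
        if np.hypot(v1[0],v1[1])>900: continue
        wp=[v1,[480,-60,260,Y],[460,20,140,Y],[460,57,90,Y],[460,57,20,Y]]
        q,b,l=run(q0.copy(),wp); res.append((min(b,120)+min(0,(l-.06)*1000),b,l,np.round(v1).tolist(),int(Y)))
    res.sort(key=lambda r:-r[0]); print(len(res)); [print(r) for r in res[:12]]
E
python3 t2.py
```

```text
[-0.19   0.571  0.512  1.453 -0.288  1.195  0.016] [ 726.4 -133.4  345.2]
9200
(np.float64(79.60457570286623), np.float64(146.60077352200716), np.float64(0.019604575702866223), [582.0, -272.0, 324.0, -120.0], -150)
(np.float64(79.53869714046809), np.float64(122.76254184264212), np.float64(0.019538697140468075), [598.0, -275.0, 333.0, -150.0], -150)
(np.float64(79.534976239451), np.float64(135.85658242957118), np.float64(0.019534976239450996), [626.0, -6.0, 468.0, -120.0], -150)
(np.float64(79.40908644999962), np.float64(196.85258304940578), np.float64(0.019409086449999613), [519.0, -436.0, 457.0, -150.0], -150)
(np.float64(78.86740652933372), np.float64(125.44863826494968), np.float64(0.01886740652933372), [741.0, -188.0, 462.0, -90.0], -150)
(np.float64(78.7144462531701), np.float64(138.60744909659505), np.float64(0.01871444625317009), [530.0, -54.0, 442.0, -120.0], -90)
(np.float64(77.85210597212529), np.float64(154.10767480935968), np.float64(0.017852105972125276), [622.0, -316.0, 467.0, -150.0], -150)
(np.float64(77.83310524710151), np.float64(118.01045840766882), np.float64(0.01982264683943269), [730.0, -196.0, 403.0, -90.0], -150)
(np.float64(77.78499367827192), np.float64(195.1769340036456), np.float64(0.01778499367827191), [596.0, -178.0, 447.0, -120.0], -150)
(np.float64(77.19207330404095), np.float64(120.4649538178572), np.float64(0.017192073304040933), [615.0, -275.0, 350.0, -150.0], -150)
(np.float64(77.12466479069374), np.float64(122.45136435924474), np.float64(0.017124664790693744), [690.0, -374.0, 304.0, -90.0], -150)
(np.float64(76.83820790788681), np.float64(225.57489352588962), np.float64(0.016838207907886815), [764.0, -376.0, 436.0, 150.0], 150)
```

```bash
sed -i 's/if lim<.02 or best<40: return q,best,lim/if lim<.02 or best<20: return q,-len(wp),lim/' t2.py
sed -i 's/time.time()-t0<300/time.time()-t0<400/; s/wp=\[v1,\[480/v2=[rng.uniform(450,800),rng.uniform(-450,0),rng.uniform(300,550),Y]\n        if np.hypot(v2[0],v2[1])>900: continue\n        wp=[v1,v2,[480/; s/np.round(v1).tolist(),int(Y)/np.round(v1).tolist(),np.round(v2).tolist(),int(Y),q.round(2).tolist()/' t2.py
cat >> t2.py <<'E'
    print(sum(r[1]>0 for r in res))
E
python3 t2.py
python3 - <<'E'
from sim import *
# static: swivel sweep at pot
q=np.array([-.31,.69,.1,2.35,-.52,.13,-.06]); x=np.array([460,57,20.]); Rt=R.from_matrix(np.diag([1,-1,-1]))
from scipy.optimize import least_squares
for q2 in np.arange(-1.2,1.3,.3):
    def g(v):
        a=np.array([v[0],v[1],q2,v[2],v[3],v[4],0]); p,A=pose(a); return np.r_[p-x,300*(A.as_matrix()[:,2]-[0,0,-1])]
    for s4 in(-.5,.5):
        r=least_squares(g,[-.2,.7,2.3,s4,.2],bounds=(lo[[0,1,3,4,5]],hi[[0,1,3,4,5]])); a=np.array([r.x[0],r.x[1],q2,r.x[2],r.x[3],r.x[4],0]); print(round(q2,1),r.cost.round(1),a.round(2),clear(a))
E
```

```text
[-0.19   0.571  0.512  1.453 -0.288  1.195  0.016] [ 726.4 -133.4  345.2]
8306
(-6, -6, np.float64(0.11457404337845252), [745.0, -449.0, 471.0, 30.0], [462.0, -122.0, 344.0, 60.0], 60, [-0.3, 0.6, 0.07, 2.33, -0.18, 0.22, 0.64])
(-6, -6, np.float64(0.23052332981156443), [799.0, -9.0, 437.0, 60.0], [678.0, -140.0, 397.0, 0.0], 0, [-0.43, 0.54, 0.28, 2.32, -0.44, 0.34, -0.11])
(-6, -6, np.float64(0.24010629056168398), [716.0, -214.0, 362.0, -30.0], [620.0, -50.0, 534.0, -30.0], -30, [-0.5, 0.55, 0.39, 2.32, -0.59, 0.36, -0.47])
(-6, -6, np.float64(0.23392865185172534), [597.0, -183.0, 368.0, -30.0], [587.0, -49.0, 357.0, 0.0], 0, [-0.44, 0.54, 0.3, 2.32, -0.47, 0.34, -0.08])
(-6, -6, np.float64(0.11470400477893185), [750.0, -96.0, 348.0, 60.0], [757.0, -424.0, 384.0, 60.0], 60, [-0.3, 0.6, 0.08, 2.33, -0.19, 0.22, 0.65])
(-6, -6, np.float64(0.19361205689062178), [635.0, -92.0, 346.0, 30.0], [468.0, -268.0, 350.0, 30.0], 30, [-0.37, 0.55, 0.18, 2.32, -0.32, 0.3, 0.27])
(-6, -6, np.float64(0.2047859010349486), [632.0, -20.0, 400.0, 30.0], [599.0, -171.0, 549.0, 0.0], 0, [-0.42, 0.55, 0.2
[... 2634 characters left out ...]
  0.77  0.6   2.3  -1.05  0.45  0.  ] [(110, [344.0, 184.0, 584.0]), (31, [428.0, 166.0, 582.0]), (110, [382.0, 112.0, 75.0])]
0.9 1146.4 [-0.82  0.88  0.9   2.24 -1.05  0.7   0.  ] [(105, [343.0, 185.0, 580.0]), (4, [454.0, 179.0, 565.0]), (120, [382.0, 112.0, 75.0])]
0.9 1146.4 [-0.82  0.88  0.9   2.24 -1.05  0.7   0.  ] [(105, [343.0, 185.0, 580.0]), (4, [454.0, 179.0, 565.0]), (120, [382.0, 112.0, 75.0])]
1.2 3109.7 [-0.95  1.05  1.2   2.18 -1.05  1.    0.  ] [(114, [296.0, 185.0, 467.0]), (53, [464.0, 186.0, 572.0]), (133, [382.0, 112.0, 75.0])]
1.2 3109.7 [-0.95  1.05  1.2   2.18 -1.05  1.    0.  ] [(114, [296.0, 185.0, 467.0]), (53, [464.0, 186.0, 572.0]), (133, [382.0, 112.0, 75.0])]
```

Static IK shows the pot needs q2 ≲ −0.6, with the elbow on the −y side. A loop of retracting, sweeping, extending and sweeping back drifts the redundancy, so I'll check the free space and search for such a loop.

```bash
cat > t3.py <<'E'
from sim import *
import sys,time
from multiprocessing import Pool
def jac(q):
    c,d1,d2,d3,L1,L2,h,Lt=P; Rm=R.from_euler
    A=np.eye(3); ax=[];o=[]; ez=np.array([0,0,1.]);ey=np.array([0,1.,0])
    def rz(t): s,k=np.sin(t),np.cos(t); return np.array([[k,-s,0],[s,k,0],[0,0,1]])
    def ry(t): s,k=np.sin(t),np.cos(t); return np.array([[k,0,s],[0,1,0],[-s,0,k]])
    x=np.array([0,0,h]); ax.append(-ez);o.append(x); A=A@rz(-q[0]+c); x=x+A@[0,d1,0]
    ax.append(A@ey);o.append(x); A=A@ry(q[1]); ax.append(-A@ez);o.append(x); A=A@rz(-q[2]); x=x+A@[0,d2,L1]
    ax.append(A@ey);o.append(x); A=A@ry(q[3]); ax.append(-A@ez);o.append(x); A=A@rz(-q[4]); x=x+A@[0,d3,0]+0; 
    w=x-A@[0,d3,0]; Z=o and A@ez; x=w+Z*L2+A@[0,d3,0]
    ax.append(A@ey);o.append(x); A=A@ry(q[5]); s6=S6; ax.append(s6*A@ez);o.append(x); x=x+A@[0,0,Lt]; A=A@rz(s6*q[6])
    J=np.array([np.r_[np.cross(a,x-p),300*a] for a,p in zip(ax,o)]).T; return J,x,A
S6=-1
def ikf(q,x,Rt):
    for _ in range(12):
        J,p,A=jac(q); E=Rt@A.T; e=np.r_[x-p,150*np.array([E[2,1]-E[1,2],E[0,2]-E[2,0],E[1,0]-E[0,1]])]
        if np.linalg.norm(e)<.3: return q,True
        q=q+np.linalg.pinv(J)@e
    return q,False
def rzd(y): return R.from_euler('z',y,degrees=True).as_matrix()
H=C[C[:,2]>150][::8]
def clr(q):
    f=fk(q,P,S); o=[]
    for a,b in((f[0],f[1]),(f[2],f[3]),(f[4],f[5]+[0,0,90])):
        t=np.clip(((H-a)@(b-a))/((b-a)@(b-a)),0,1)[:,None]; o.append(np.linalg.norm(H-a-t*(b-a),axis=1).min())
    return min(o)
def run(q,wp,check=False,step=40.):
    _,p,R0=jac(q); y0=0; L=0; T=0; best=1e9; tr=[]
    for w in wp:
        p=jac(q)[1]; w=np.array(w,float); d=np.linalg.norm(w[:3]-p); n=int(max(2,np.ceil(d/step),np.ceil(abs(w[3]-y0)/8))); T+=max(d/50,abs(w[3]-y0)/8.5)*.1
        for k in range(1,n+1):
            q,ok=ikf(q,p+(w[:3]-p)*k/n,rzd(y0+(w[3]-y0)*k/n)@R0)
            if not ok or np.minimum(q-lo,hi-q).min()<.03: return None
            if check: best=min(best,clr(q))
        y0=w[3]; tr.append(q.copy())
    return q,T,best,tr
q0=np.array([-.19,.571,.512,1.453,-.288,1.195,.016])
def work(seed):
    rng=np.random.default_rng(seed); out=[]; t0=time.time(); best=None
    def rnd(): 
        b=np.radians(rng.uniform(-48,2)); r=rng.uniform(440,900); return [r*np.cos(b),r*np.sin(b),rng.uniform(300,600),rng.uniform(-150,150)]
    while time.time()-t0<200:
        if best is None or rng.random()<.3: wp=[rnd() for _ in range(rng.integers(2,5))]
        else:
            wp=[list(w) for w in best[1]]; i=rng.integers(len(wp))
            if rng.random()<.3: wp[i]=rnd()
            elif rng.random()<.2 and len(wp)<6: wp.insert(i,rnd())
            else: wp[i]=(np.array(wp[i])+rng.normal(size=4)*[60,60,50,25]).tolist()
            w=wp[i]; r=np.hypot(w[0],w[1]); b=np.degrees(np.arctan2(w[1],w[0]))
            if not(435<r<920 and -50<b<3 and 290<w[2]<620 and abs(w[3])<170): continue
        e=run(q0.copy(),wp+[[480,-70,290,wp[-1][3]]])
        if e is None: continue
        c=max(e[0][2],-.95)+e[1]*.04
        if best is None or c<best[0]: best=(c,wp,e[0],e[1])
    return best
if __name__=='__main__':
    p,A=pose(q0); J,x,B=jac(q0); print((x-p).round(3),(B-(A*R.from_euler('z',0)).as_matrix()).round(2).tolist() if 0 else '')
    for f in('top0','scene0'):
        p_,d,c,M=load(f); Q=pts(d,c,M)[d>0]; Q=Q[(Q[:,2]>230)&(Q[:,0]>-300)&(Q[:,1]<-100)&(Q[:,0]<1200)&(Q[:,1]>-1500)]; u,n=np.unique((Q/150).round().astype(int)*150,axis=0,return_counts=True); print(f,u[n>15].tolist()[:60])
    with Pool(8) as pool: rs=sorted(pool.map(work,range(8)),key=lambda b:b[0])
    for r in rs[:4]: print(round(r[0],2),np.round(r[1]).tolist(),r[2].round(2).tolist(),round(r[3],1))
E
nproc; python3 t3.py
```

```text
4
[0. 0. 0.] 
top0 []
scene0 [[-300, -750, 300], [-300, -600, 300]]
-0.77 [[617.0, -477.0, 295.0, 64.0], [315.0, -342.0, 449.0, 96.0], [456.0, 8.0, 557.0, 10.0], [724.0, -35.0, 369.0, 66.0], [764.0, -179.0, 298.0, 126.0], [531.0, -78.0, 298.0, 170.0]] [0.76, 0.36, -0.95, 2.03, 0.37, 0.93, 2.23] 4.5
-0.77 [[498.0, -413.0, 300.0, 62.0], [365.0, -389.0, 358.0, 84.0], [307.0, -341.0, 456.0, 85.0], [441.0, 3.0, 478.0, 24.0], [774.0, 33.0, 291.0, 21.0], [540.0, -54.0, 295.0, 162.0]] [0.76, 0.36, -0.95, 2.03, 0.37, 0.93, 2.09] 4.6
-0.77 [[607.0, -321.0, 313.0, 40.0], [413.0, -429.0, 397.0, 69.0], [297.0, -333.0, 523.0, 46.0], [447.0, 20.0, 590.0, -27.0], [799.0, 14.0, 313.0, 53.0], [559.0, -179.0, 319.0, 155.0]] [0.76, 0.37, -0.96, 2.03, 0.38, 0.93, 1.97] 4.6
-0.74 [[501.0, -353.0, 309.0, 53.0], [291.0, -337.0, 448.0, 51.0], [437.0, -81.0, 560.0, -5.0], [513.0, -2.0, 466.0, -32.0], [662.0, -4.0, 296.0, -48.0], [661.0, -96.0, 305.0, 148.0]] [0.76, 0.37, -0.96, 2.03, 0.38, 0.93, 1.84] 5.2
```

```bash
cat > t4.py <<'E'
from t3 import *
V=[[[617,-477,295,64],[315,-342,449,96],[456,8,557,10],[724,-35,369,66],[764,-179,298,126],[531,-78,298,170]],
[[498,-413,300,62],[365,-389,358,84],[307,-341,456,85],[441,3,478,24],[774,33,291,21],[540,-54,295,162]],
[[607,-321,313,40],[413,-429,397,69],[297,-333,523,46],[447,20,590,-27],[799,14,313,53],[559,-179,319,155]],
[[501,-353,309,53],[291,-337,448,51],[437,-81,560,-5],[513,-2,466,-32],[662,-4,296,-48],[661,-96,305,148]]]
for k,v in enumerate(V):
  for Y in (150,120,90):
    v=[list(a) for a in v]; v[-1][3]=Y
    seq=v+[[480,-60,250,Y],[460,57,120,Y],[460,57,18,Y],[460,57,150,Y],[625,-98,200,Y],[625,-98,74,Y],[625,-98,350,Y],[728,-134,345,180],[728,-134,225,180],[650,-106,230,180],[567,-76,175,180],[530,-63,81,180],[530,-63,300,180]]
    q=q0.copy(); out=[]; y=0; okk=True
    for i,w in enumerate(seq):
        e=run_=None
        # relative yaw handled by chaining
        e=run(q,[[*w[:3],w[3]-y]],True) 
        if e is None: out.append(('FAIL',i)); break
        q=e[0]; y=w[3]; out.append((round(e[2]),q[[0,2,4,5,6]].round(2).tolist()))
    print(k,Y,out)
E
python3 t4.py
```

```text
0 150 [(215, [0.47, 0.21, -0.13, 1.13, 1.47]), (319, [0.59, 0.12, -0.01, 1.21, 2.05]), (61, [0.14, -0.29, 0.01, 1.47, -0.32]), (69, [0.2, -0.39, 0.2, 1.24, 0.6]), (234, [0.48, -0.62, 0.4, 1.23, 1.7]), (161, [0.65, -0.83, 0.35, 0.97, 1.93]), (129, [0.63, -0.82, 0.39, 0.82, 1.85]), (58, [0.2, -0.62, 0.66, 0.52, 1.33]), (60, [-0.03, -0.31, 0.97, 0.24, 1.04]), (49, [0.27, -0.7, 0.59, 0.59, 1.39]), (72, [0.54, -0.74, 0.53, 0.9, 1.83]), (223, [0.46, -0.62, 0.68, 0.69, 1.7]), (217, [0.61, -0.83, 0.38, 1.18, 1.96]), (250, [0.59, -0.91, 0.53, 1.33, 2.47]), (292, [0.58, -0.86, 0.62, 1.13, 2.39]), (240, [0.62, -0.89, 0.59, 1.04, 2.32]), (188, [0.62, -0.87, 0.65, 0.84, 2.18]), (189, [0.51, -0.74, 0.84, 0.63, 1.97]), (147, [0.74, -1.02, 0.45, 1.02, 2.32])]
0 120 [(215, [0.47, 0.21, -0.13, 1.13, 1.47]), (319, [0.59, 0.12, -0.01, 1.21, 2.05]), (61, [0.14, -0.29, 0.01, 1.47, -0.32]), (69, [0.2, -0.39, 0.2, 1.24, 0.6]), (234, [0.48, -0.62, 0.4, 1.23, 1.7]), (160, [0.55, -0.69, 0.28, 0.95, 1.48]), (129, [0.53, -0.68, 0.31, 0.8, 1.41]), (52, [0.12, -0.51, 0.56, 0.48, 0.91]), (47, [-0.1, -0.21, 0.81, 0.
[... 7252 characters left out ...]
38, 0.37, -0.01, 1.21, 1.3]), (151, [0.04, 0.01, -0.0, 1.47, -0.37]), (85, [-0.07, -0.05, 0.01, 1.27, -1.02]), (99, [-0.09, 0.01, -0.01, 1.0, -1.25]), (152, [0.44, -0.59, 0.32, 1.09, 0.98]), (128, [0.5, -0.64, 0.29, 0.79, 0.91]), (50, [0.1, -0.48, 0.53, 0.47, 0.42]), (44, [-0.11, -0.19, 0.76, 0.18, 0.21]), (43, [0.17, -0.57, 0.49, 0.55, 0.45]), (66, [0.46, -0.61, 0.43, 0.86, 0.88]), (214, [0.39, -0.5, 0.57, 0.64, 0.75]), (212, [0.52, -0.68, 0.31, 1.15, 0.99]), (234, [0.64, -1.02, 0.6, 1.37, 2.41]), (299, [0.63, -0.97, 0.69, 1.18, 2.33]), (245, [0.68, -1.01, 0.67, 1.09, 2.25]), (192, [0.68, -0.99, 0.73, 0.9, 2.1]), (194, [0.58, -0.86, 0.92, 0.7, 1.89]), (147, [0.81, -1.14, 0.52, 1.07, 2.24])]
```

```bash
cat > t5.py <<'E'
from t3 import *
import json
V3=[[501,-353,309,53],[291,-337,448,51],[437,-81,560,-5],[513,-2,466,-32],[662,-4,296,-48],[661,-96,305,148]]
V1=[[498,-413,300,62],[365,-389,358,84],[307,-341,456,85],[441,3,478,24],[774,33,291,21],[540,-54,295,150]]
def full(v,a,Y): return v+[[*a[:3],Y],[460,57,85,Y],[460,57,18,Y],[460,57,80,Y],[*a[3:],Y],[610,-90,150,Y]]
def ev(v,a,Y):
    e=run(q0.copy(),full(v,a,Y),False,50.)
    if e is None: return None
    for i in range(len(v),len(v)+4):
        if clr(e[3][i])<60: return -clr(e[3][i])+100+20,e
    e=run(q0.copy(),full(v,a,Y),True,40.)
    return (-min(e[2],105)+1.5*e[1],e) if e else None
def work5(seed):
    rng=np.random.default_rng(seed); t0=time.time()
    v=[list(map(float,w)) for w in (V3 if seed%2 else V1)]; a=[540.,20.,110.,540.,20.,110.]; Y=150.; b=ev(v,a,Y); best=(b[0] if b else 1e9,v,a,Y,b)
    while time.time()-t0<420:
        v=[list(w) for w in best[1]]; a=list(best[2]); Y=best[3]; u=rng.random()
        if u<.55: i=rng.integers(len(v)); v[i]=(np.array(v[i])+rng.normal(size=4)*rng.choice([.3,1])*[60,60,60,25]).tolist()
        elif u<.85: a=(np.array(a)+rng.normal(size=6)*[30,30,15]*2 if 0 else np.array(a)+rng.normal(size=6)*np.array([30,30,12,30,30,12])).tolist()
        else: Y+=rng.normal()*20
        v[-1][3]=Y
        if any(not(435<np.hypot(*w[:2])<920 and -55<np.degrees(np.arctan2(w[1],w[0]))<3 and 290<w[2]<640 and abs(w[3])<175) for w in v): continue
        if not(100<a[2]<160 and 100<a[5]<160 and a[0]>515 and a[3]>515 and -60<a[1]<65 and -60<a[4]<65 and a[0]<620 and a[3]<620): continue
        e=ev(v,a,Y)
        if e and e[0]<best[0]: best=(e[0],v,a,Y,e)
    return best
if __name__=='__main__':
    with Pool(4) as p: rs=sorted(p.map(work5,range(4)),key=lambda b:b[0])
    for r in rs: print(round(r[0],1),round(r[4][1][2]),round(r[4][1][1],1),np.round(r[1]).tolist(),np.round(r[2]).tolist(),round(r[3]),[round(clr(q)) for q in r[4][1][3]],[q[2].round(2) for q in r[4][1][3]])
E
OMP_NUM_THREADS=1 python3 t5.py
```

```text
-94.7 105 6.8 [[453.0, -516.0, 320.0, 82.0], [259.0, -351.0, 497.0, 44.0], [432.0, -56.0, 604.0, -19.0], [565.0, -10.0, 388.0, -66.0], [726.0, 33.0, 293.0, -32.0], [591.0, 5.0, 291.0, 169.0]] [518.0, 16.0, 153.0, 562.0, -51.0, 133.0] 169 [332, 338, 139, 121, 162, 127, 115, 105, 136, 106, 190, 234] [np.float64(0.17), np.float64(0.3), np.float64(-0.18), np.float64(-0.17), np.float64(-0.28), np.float64(-1.25), np.float64(-1.13), np.float64(-1.01), np.float64(-0.89), np.float64(-0.98), np.float64(-1.06), np.float64(-1.07)]
-94.3 105 7.1 [[426.0, -413.0, 293.0, 67.0], [260.0, -354.0, 454.0, 50.0], [443.0, -31.0, 585.0, -36.0], [434.0, -59.0, 414.0, -65.0], [666.0, 25.0, 296.0, -57.0], [618.0, 32.0, 291.0, 169.0]] [522.0, 29.0, 140.0, 548.0, -17.0, 120.0] 169 [327, 338, 107, 128, 140, 132, 114, 105, 136, 106, 166, 234] [np.float64(0.25), np.float64(0.35), np.float64(-0.16), np.float64(-0.13), np.float64(-0.18), np.float64(-1.22), np.float64(-1.1), np.float64(-1.01), np.float64(-0.89), np.float64(-0.98), np.float64(-1.04), np.float64(-1.07)]
-94.1 105 7.2 [[448.0, -452.0, 290.0, 74.0], [373
[... 304 characters left out ...]
 np.float64(-0.24), np.float64(-0.15), np.float64(-1.25), np.float64(-1.13), np.float64(-1.01), np.float64(-0.89), np.float64(-0.98), np.float64(-1.04), np.float64(-1.07)]
-93.6 105 7.6 [[584.0, -466.0, 301.0, 62.0], [316.0, -443.0, 326.0, 108.0], [298.0, -377.0, 543.0, 66.0], [433.0, -48.0, 411.0, -77.0], [767.0, -178.0, 307.0, -12.0], [604.0, 21.0, 293.0, 168.0]] [516.0, 23.0, 127.0, 559.0, -21.0, 121.0] 168 [318, 339, 339, 117, 284, 128, 122, 105, 136, 106, 173, 234] [np.float64(0.22), np.float64(0.04), np.float64(0.13), np.float64(-0.24), np.float64(-0.36), np.float64(-1.23), np.float64(-1.09), np.float64(-1.01), np.float64(-0.89), np.float64(-0.98), np.float64(-1.04), np.float64(-1.07)]
```

The search found a safe loop, with the forearm axis at least 105 mm from the lamp throughout. I'll round it, keep it away from the top camera too, and check the whole sequence through closing the guard.

```bash
cat > t6.py <<'E'
from t3 import *
cam=np.array([448,-42,934.])
def cd(q):
    f=fk(q,P,S); o=[]
    for a,b in((f[0],f[1]),(f[2],f[3]),(f[4],f[5])):
        t=np.clip((cam-a)@(b-a)/((b-a)@(b-a)),0,1); o.append(np.linalg.norm(cam-a-t*(b-a)))
    return min(o)
A=[[587,-464,304,62],[307,-374,544,62]]
for nm,v in (('a',A+[[437,-44,404,-75],[767,-174,304,-12],[607,16,294,165]]),('b',A+[[437,-44,404,-75],[667,6,304,-75],[607,16,294,165]]),('c',A+[[437,-44,404,-75],[607,16,294,-75],[607,16,294,165]]),('d',A+[[437,-44,404,-60],[607,16,294,-60],[607,16,294,165]])):
    Y=165; seq=v+[[525,20,140,Y],[460,57,85,Y],[460,57,18,Y],[460,57,80,Y],[555,-20,130,Y],[620,-95,150,Y],[625,-98,74,Y],[625,-98,345,Y],[728,-134,345,180],[728,-134,225,180],[650,-106,230,180],[567,-76,175,180],[530,-63,81,180],[530,-63,300,180]]
    q=q0.copy(); y=0
    for i,w in enumerate(seq):
        e=run(q,[[*w[:3],w[3]-y]],True,25)
        if e is None: print('FAIL',nm,i,w); break
        q=e[0]; y=w[3]; print(nm,w,round(e[2]),round(cd(q)),q.round(2).tolist()) if nm in 'ad' else print(nm,w,round(e[2]),round(cd(q)),q[[2,5,6]].round(2))
E
python3 t6.py
```

```text
a [587, -464, 304, 62] 213 210 [0.46, 0.58, 0.22, 1.47, -0.13, 1.11, 1.45]
a [307, -374, 544, 62] 319 333 [0.51, 0.06, 0.28, 1.65, -0.01, 1.44, 1.53]
a [437, -44, 404, -75] 113 137 [0.05, 0.07, -0.08, 1.97, 0.0, 1.11, -1.69]
a [767, -174, 304, -12] 121 144 [0.27, 0.64, -0.21, 1.34, 0.14, 1.18, -0.51]
a [607, 16, 294, 165] 132 175 [0.56, 0.59, -1.07, 1.77, 0.57, 1.13, 1.84]
a [525, 20, 140, 165] 106 220 [0.49, 0.66, -0.94, 2.1, 0.79, 0.78, 1.58]
a [460, 57, 85, 165] 89 164 [0.32, 0.67, -0.83, 2.28, 0.96, 0.6, 1.28]
a [460, 57, 18, 165] 97 155 [0.21, 0.77, -0.67, 2.31, 1.22, 0.48, 1.05]
a [460, 57, 80, 165] 90 158 [0.31, 0.67, -0.8, 2.28, 0.97, 0.58, 1.27]
a [555, -20, 130, 165] 100 242 [0.53, 0.7, -0.91, 2.04, 0.79, 0.79, 1.67]
a [620, -95, 150, 165] 172 293 [0.64, 0.75, -0.92, 1.87, 0.75, 0.92, 1.89]
a [625, -98, 74, 165] 241 303 [0.59, 0.83, -0.84, 1.9, 0.86, 0.81, 1.8]
a [625, -98, 345, 165] 224 198 [0.73, 0.57, -1.07, 1.65, 0.53, 1.24, 2.09]
a [728, -134, 345, 180] 245 255 [0.66, 0.73, -1.07, 1.39, 0.63, 1.39, 2.39]
a [728, -134, 225, 180] 302 316 [0.65, 0.82, -1.01, 1.53, 0.73, 1
[... 2873 characters left out ...]
0.94, 2.04, 0.82, 0.81, 1.65]
d [620, -95, 150, 165] 175 303 [0.65, 0.76, -0.96, 1.87, 0.78, 0.94, 1.86]
d [625, -98, 74, 165] 244 316 [0.6, 0.85, -0.88, 1.9, 0.89, 0.84, 1.78]
d [625, -98, 345, 165] 225 202 [0.75, 0.59, -1.11, 1.65, 0.55, 1.25, 2.06]
d [728, -134, 345, 180] 245 261 [0.67, 0.74, -1.1, 1.39, 0.66, 1.4, 2.37]
d [728, -134, 225, 180] 304 323 [0.66, 0.83, -1.05, 1.53, 0.75, 1.22, 2.28]
d [650, -106, 230, 180] 247 289 [0.71, 0.75, -1.09, 1.72, 0.73, 1.13, 2.2]
d [567, -76, 175, 180] 194 291 [0.72, 0.71, -1.08, 1.97, 0.79, 0.95, 2.04]
d [530, -63, 81, 180] 195 303 [0.63, 0.79, -0.95, 2.12, 0.98, 0.77, 1.83]
d [530, -63, 300, 180] 147 211 [0.85, 0.55, -1.24, 1.91, 0.58, 1.11, 2.17]
```

Request:
carry_out(
  steps=[
    [-1.4, -3.3, -0.4, 6.2],
    [-2.8, -6.6, -0.8, 12.4],
    [-4.2, -9.9, -1.2, 18.6],
    [-5.6, -13.2, -1.6, 24.8],
    [-7, -16.5, -2, 31],
  ],
)

```text
time_s: 7.6
tool_pos: [656.2, -299.5, 324.3]
orientation: [0.632, 0.775, 0.0, 0.0]
ft_force: [-0.0, 0.3, 0.3]
opening: 0.353
gripper_force: 0.0
```

Request:
carry_out(
  steps=[
    [-1.4, -3.3, -0.4, 6.2],
    [-2.8, -6.6, -0.8, 12.4],
    [-4.2, -9.9, -1.2, 18.6],
    [-5.6, -13.2, -1.6, 24.8],
    [-7, -16.5, -2, 31],
  ],
)

```text
time_s: 8.1
tool_pos: [586.3, -464.6, 304.2]
orientation: [0.402, 0.915, 0.0, -0.0]
ft_force: [-0.0, -0.3, 0.5]
opening: 0.347
gripper_force: 0.0
```

Request:
carry_out(
  steps=[
    [-2.8, 0.9, 2.4, 0],
    [-5.6, 1.8, 4.8, 0],
    [-8.4, 2.7, 7.2, 0],
    [-11.2, 3.6, 9.6, 0],
    [-14, 4.5, 12, 0],
  ],
)

```text
time_s: 8.6
tool_pos: [445.7, -417.9, 425.2]
orientation: [0.405, 0.914, 0.0, -0.0]
ft_force: [-0.3, 0.6, 0.9]
opening: 0.351
gripper_force: 0.0
```

Request:
carry_out(
  steps=[
    [-2.8, 0.9, 2.4, 0],
    [-5.6, 1.8, 4.8, 0],
    [-8.4, 2.7, 7.2, 0],
    [-11.2, 3.6, 9.6, 0],
    [-14, 4.5, 12, 0],
  ],
)

```text
time_s: 9.1
tool_pos: [305.5, -372.8, 545.2]
orientation: [0.405, 0.915, 0.0, 0.0]
ft_force: [0.0, -0.1, 0.2]
opening: 0.351
gripper_force: 0.0
```

```bash
python3 -c "
from h import *
s=manip.read_state(); print(s['q'].round(3).tolist(),s['tool_pos'].round(1),s['ft_force'].round(1),s['time_s'],R.from_quat(s['orientation']).as_matrix()[:,1].round(3))"
```

```text
[0.507, 0.053, 0.28, 1.652, -0.015, 1.439, 1.527] [ 305.5 -372.8  545.2] [ 0.  -0.1  0.2] 9.1 [0.74  0.673 0.   ]
```

The joints match the prediction exactly. Next are W3 and W4.

Request:
carry_out(
  steps=[
    [0.9, 2.2, -0.9, -8.1],
    [1.7, 4.4, -1.9, -16.2],
    [2.6, 6.6, -2.8, -24.4],
    [3.5, 8.8, -3.7, -32.5],
    [4.3, 11, -4.7, -40.7],
  ],
)

```text
time_s: 9.6
tool_pos: [350.0, -262.5, 497.1]
orientation: [0.699, 0.715, 0.0, 0.0]
ft_force: [0.2, -0.1, 0.6]
opening: 0.351
gripper_force: 0.0
```

Request:
carry_out(
  steps=[
    [0.9, 2.2, -0.9, -8.1],
    [1.7, 4.4, -1.9, -16.2],
    [2.6, 6.6, -2.8, -24.4],
    [3.5, 8.8, -3.7, -32.5],
    [4.3, 11, -4.7, -40.7],
  ],
)

```text
time_s: 10.1
tool_pos: [392.9, -152.5, 450.1]
orientation: [0.904, 0.427, 0.0, 0.0]
ft_force: [-1.3, -0.8, -0.0]
opening: 0.349
gripper_force: 0.0
```

Request:
carry_out(
  steps=[
    [0.9, 2.2, -0.9, -8.1],
    [1.7, 4.4, -1.9, -16.2],
    [2.6, 6.6, -2.8, -24.4],
    [3.5, 8.8, -3.7, -32.5],
    [4.4, 11, -4.6, -40.6],
  ],
)

```text
time_s: 10.6
tool_pos: [436.8, -42.8, 404.0]
orientation: [0.996, 0.087, 0.0, 0.0]
ft_force: [0.3, -0.3, -0.0]
opening: 0.353
gripper_force: 0.0
```

Request:
carry_out(
  steps=[
    [3.4, 1.2, -2.2, 0],
    [6.8, 2.4, -4.4, 0],
    [10.2, 3.6, -6.6, 0],
    [13.6, 4.8, -8.8, 0],
    [17, 6, -11, 0],
  ],
)

```text
time_s: 11.1
tool_pos: [608.0, 16.9, 293.4]
orientation: [0.996, 0.09, 0.0, 0.0]
ft_force: [-0.9, -1.0, 0.6]
opening: 0.35
gripper_force: 0.0
```

```bash
python3 -c "
from h import *
s=manip.read_state(); print(s['q'].round(3).tolist(),s['tool_pos'].round(1),s['ft_force'].round(1),s['time_s'],R.from_quat(s['orientation']).as_matrix()[:,1].round(3))"
```

```text
[-0.041, 0.397, -0.113, 1.802, 0.054, 0.945, -1.568] [608.   16.9 293.4] [-0.9 -1.   0.6] 11.1 [ 0.178 -0.984  0.   ]
```

Now the stationary turn, which moves the elbow to the −y side.

Request:
carry_out(
  steps=[
    [0, 0, 0, 8.5],
    [0, 0, 0, 17],
    [0, 0, 0, 25.5],
    [0, 0, 0, 34],
    [0, 0, 0, 42.5],
  ],
)

```text
time_s: 11.6
tool_pos: [606.7, 16.3, 294.3]
orientation: [0.894, 0.447, -0.0, 0.0]
ft_force: [0.6, 0.5, -0.0]
opening: 0.351
gripper_force: 0.0
```

Request:
carry_out(
  steps=[
    [0, 0, 0, 8.5],
    [0, 0, 0, 17],
    [0, 0, 0, 25.5],
    [0, 0, 0, 34],
    [0, 0, 0, 42.5],
  ],
)

```text
time_s: 12.1
tool_pos: [606.7, 16.3, 294.4]
orientation: [0.672, 0.741, -0.0, 0.0]
ft_force: [-0.3, 0.5, -0.1]
opening: 0.351
gripper_force: 0.0
```

Request:
carry_out(
  steps=[
    [0, 0, 0, 8.5],
    [0, 0, 0, 17],
    [0, 0, 0, 25.5],
    [0, 0, 0, 34],
    [0, 0, 0, 42.5],
  ],
)

```text
time_s: 12.6
tool_pos: [606.7, 16.2, 294.4]
orientation: [0.357, 0.934, -0.0, 0.0]
ft_force: [0.5, -0.1, 0.7]
opening: 0.35
gripper_force: 0.0
```

Request:
carry_out(
  steps=[
    [0, 0, 0, 8.5],
    [0, 0, 0, 17],
    [0, 0, 0, 25.5],
    [0, 0, 0, 34],
    [0, 0, 0, 42.5],
  ],
)

```text
time_s: 13.1
tool_pos: [606.7, 16.2, 294.3]
orientation: [-0.005, 1.0, -0.0, 0.0]
ft_force: [0.2, -0.7, 0.2]
opening: 0.351
gripper_force: 0.0
```

Request:
carry_out(
  steps=[
    [0, 0, 0, 8.5],
    [0, 0, 0, 17],
    [0, 0, 0, 25.5],
    [0, 0, 0, 34],
    [0, 0, 0, 42.5],
  ],
)

```text
time_s: 13.6
tool_pos: [606.8, 16.2, 294.3]
orientation: [-0.368, 0.93, -0.0, -0.0]
ft_force: [-0.4, 0.4, -0.4]
opening: 0.35
gripper_force: 0.0
```

Request:
carry_out(
  steps=[
    [0, 0, 0, 6.5],
    [0, 0, 0, 12.5],
    [0, 0, 0, 12.5],
  ],
  grip=0.7,
)

```text
time_s: 13.9
tool_pos: [606.8, 16.1, 293.9]
orientation: [-0.465, 0.886, 0.0, -0.0]
ft_force: [-0.8, 0.4, 0.6]
opening: 0.701
gripper_force: 0.0
```

```bash
cat > look.py <<'E'
import sys
from m import *
fn=sys.argv[1]; s=manip.read_state(); print(s['q'].round(3).tolist(),s['tool_pos'].round(1),s['ft_force'].round(1),s['time_s'],R.from_quat(s['orientation']).as_matrix()[:,:2].T.round(3).tolist())
p,d,c,M=grab('wrist',fn); P=pts(d,c,M)
for n,lo,hi in(('blue',(105,120,60),(130,255,255)),('ochre',(12,90,60),(28,255,255))):
    h=cv2.inRange(cv2.cvtColor(p,cv2.COLOR_RGB2HSV),lo,hi)
    for k in cv2.findContours(h,cv2.RETR_EXTERNAL,cv2.CHAIN_APPROX_NONE)[0]:
        if cv2.contourArea(k)>300:
            m=np.zeros((480,640),np.uint8); cv2.drawContours(m,[k],-1,1,-1); g=(m>0)&(d>0); q=P[g]; top=q[q[:,2]>np.percentile(q[:,2],80)-6]
            print(n,np.round(cv2.minEnclosingCircle(k)[0]),cv2.contourArea(k),'top mid-range',((top.min(0)+top.max(0))/2).round(1),'size',np.ptp(top,0).round(1),'mean',top.mean(0).round(1))
E
python3 look.py wrist3
```

```text
[0.586, 0.612, -1.12, 1.766, 0.601, 1.155, 1.815] [606.8  16.1 293.9] [-0.8  0.4  0.6] 13.9 [[-0.568, -0.823, 0.0], [-0.823, 0.568, 0.0]]
blue [462. 149.] 1076.5 top mid-range [461.3  56.7  39.4] size [37.3 37.3  7.6] mean [461.3  56.3  40.7]
ochre [620. 329.] 473.5 top mid-range [ 256.8  700.5 -291.1] size [28.2 25.3 30.4] mean [ 260.4  697.8 -292.9]
ochre [140. 314.] 458.0 top mid-range [878.3  10.8   9.9] size [118.5  68.9   9.5] mean [891.1   4.3   9.2]
ochre [  9. 186.] 524.5 top mid-range [ 743.1 -119.5  213.7] size [18.  36.4 29.7] mean [ 745.  -120.8  201.7]
ochre [427.  76.] 1299.5 top mid-range [455.3 -23.3  39.7] size [37.7 37.4  8.4] mean [455.7 -23.5  40.7]
ochre [ 67. 150.] 4540.5 top mid-range [ 720.8 -128.7  219. ] size [ 76.  109.4  35.8] mean [ 712.2 -120.4  206.7]
```

The blue pot is at (461, 56.5) with its top at z 40, and its measured width fits. The ochre pot is at (455,−23). Approach low, then check.

Request:
carry_out(
  steps=[
    [-2, 0.1, -3.9, 0],
    [-4.1, 0.2, -7.7, 0],
    [-6.2, 0.3, -11.6, 0],
    [-8.2, 0.4, -15.4, 0],
  ],
)

```text
time_s: 14.35
tool_pos: [523.9, 19.9, 139.2]
orientation: [-0.462, 0.887, -0.0, 0.0]
ft_force: [0.1, -1.1, -0.8]
opening: 0.698
gripper_force: 0.0
```

Request:
carry_out(
  steps=[
    [-2.2, 1.2, -1.9, 0],
    [-4.4, 2.4, -3.8, 0],
    [-6.4, 3.6, -5.5, 0],
    [-6.4, 3.6, -5.5, 0],
  ],
)

```text
time_s: 14.75
tool_pos: [458.0, 57.2, 84.3]
orientation: [-0.464, 0.886, 0.0, -0.002]
ft_force: [0.8, -1.1, 0.3]
opening: 0.701
gripper_force: 0.0
```

```bash
python3 look.py wrist4
```

```text
[0.355, 0.694, -0.884, 2.277, 0.988, 0.633, 1.251] [458.   57.2  84.3] [ 0.8 -1.1  0.3] 14.75 [[-0.569, -0.822, 0.002], [-0.822, 0.569, 0.002]]
blue [316. 269.] 3888.0 top mid-range [460.2  57.   39.4] size [38.3 38.2  6.8] mean [459.9  56.3  40.9]
ochre [232. 130.] 5447.0 top mid-range [454.7 -22.9  39.4] size [38.7 38.1  7.6] mean [454.2 -23.1  40.8]
```

View pics/wrist4.png

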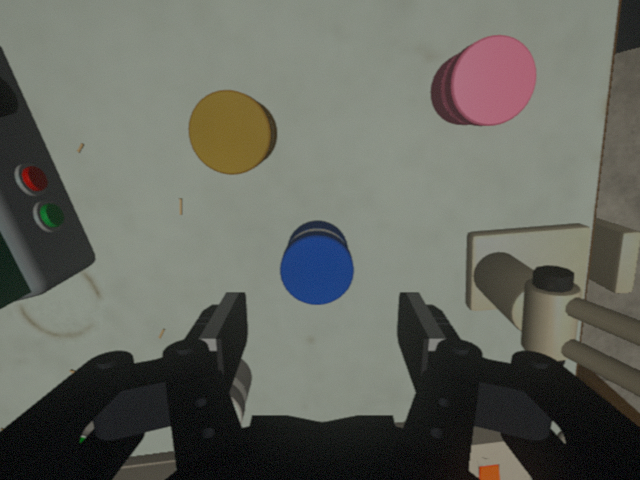

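The blue pot at (316,269) is centred between the fingers. The lamp foot at (530,270) stays outside the finger path and the ochre pot is clear. Descend and grip.

Request:
carry_out(
  steps=[
    [0, 0, -2.5, 0],
    [0, 0, -5, 0],
    [0, 0, -6.6, 0],
    [0, 0, -6.6, 0],
  ],
)

```text
time_s: 15.2
tool_pos: [461.8, 55.8, 18.4]
orientation: [-0.463, 0.886, -0.0, -0.001]
ft_force: [0.6, 0.0, 1.1]
opening: 0.701
gripper_force: 0.0
```

Request:
carry_out(
  steps=[
    [0, 0, 0, 0],
    [0, 0, 0, 0],
    [0, 0, 0, 0],
    [0, 0, 0, 0],
  ],
  grip=0,
  newtons=25,
)

```text
time_s: 15.6
tool_pos: [462.0, 56.3, 20.2]
orientation: [-0.464, 0.886, -0.0, 0.001]
ft_force: [0.6, 0.4, 8.0]
opening: 0.436
gripper_force: 25.4
```

Request:
carry_out(
  steps=[
    [0, 0, 0, 0],
    [0, 0, 0, 0],
    [0, 0, 1, 0],
  ],
)

```text
time_s: 15.9
tool_pos: [461.2, 56.1, 29.3]
orientation: [-0.464, 0.886, -0.0, -0.0]
ft_force: [-0.2, -0.7, -0.4]
opening: 0.437
gripper_force: 25.3
```

```bash
python3 -c "
from h import *
s=manip.read_state(); print(s['q'].round(3).tolist(),s['tool_pos'].round(1),s['ft_force'].round(1),s['time_s'],s['opening'],s['gripper_force'])"
```

```text
[0.273, 0.774, -0.763, 2.303, 1.188, 0.548, 1.078] [461.2  56.1  29.3] [-0.2 -0.7 -0.4] 15.9 0.4371351432983607 25.30012192146387
```

Gripped: the opening reads 37 mm, consistent with the 39 mm lid. Lift and go to a standoff, then locate the pocket.

Request:
carry_out(
  steps=[
    [0, 0, 2.5, 0],
    [0, 0, 5.1, 0],
    [3, -2.2, 6.8, 0],
    [6, -4.6, 8.5, 0],
    [9.4, -7.6, 10.5, 0],
  ],
)

```text
time_s: 16.4
tool_pos: [555.5, -20.2, 135.7]
orientation: [-0.465, 0.886, 0.0, 0.0]
ft_force: [0.6, 0.4, -0.9]
opening: 0.43
gripper_force: 25.3
```

```bash
python3 - <<'E'
from m import *
s=manip.read_state(); print(s['q'].round(3).tolist(),s['tool_pos'].round(1),s['opening'])
for n in('scene','top','wrist'):
    p,d,c,M=grab(n,n+'5'); P=pts(d,c,M)
    near=(np.hypot(P[...,0]-625,P[...,1]+98)<38)&(d>0)
    fl=near&(P[...,2]>46)&(P[...,2]<60); print(n,near.sum(),fl.sum(), ((P[fl].min(0)+P[fl].max(0))/2).round(1) if fl.sum()>20 else '', np.median(P[near][:,2]) if near.any() else '')
    if fl.sum()>50:
        g=cv2.cvtColor(p,cv2.COLOR_RGB2GRAY); dark=(near&(g<np.median(g[fl])+25)).astype(np.uint8)
        k=max(cv2.findContours(dark,cv2.RETR_EXTERNAL,cv2.CHAIN_APPROX_NONE)[0],key=cv2.contourArea); e=cv2.fitEllipse(k); print('gray',np.median(g[fl]),np.median(g[near&~fl]),e,ray(*e[0],53,c,M).round(1),ray(*e[0],73,c,M).round(1))
E
cd pics; python3 -c "
import cv2,numpy as np
a=cv2.imread('scene5.png')[120:300,180:400]; b=cv2.imread('top5.png')[90:260,290:460]
W=np.zeros((560,1200,3),np.uint8); W[:540,:660]=cv2.resize(a,(660,540)); W[:540,660:1200]=cv2.resize(b,(540,540)); cv2.imwrite('crop5.png',cv2.resize(W,(800,373)))"
```

```text
[0.561, 0.708, -0.958, 2.036, 0.805, 0.829, 1.662] [555.5 -20.2 135.7] 0.43009544705550395
scene 810 308 [ 623.7 -109.3   54.9] 69.96918528529744
gray 31.0 85.0 ((259.4380798339844, 228.3933868408203), (17.598434448242188, 25.924911499023438), 82.38442993164062) [ 623.5 -115.9   53. ] [623.7 -96.8  73. ]
top 0 0  
wrist 14578 5926 [627.2 -99.9  56. ] 70.70081397211136
gray 39.0 90.0 ((149.53085327148438, 210.13388061523438), (88.4588394165039, 100.70531463623047), 129.2227783203125) [ 632.3 -102.4   53. ] [ 622.2 -100.5   73. ]
```

View pics/crop5.png

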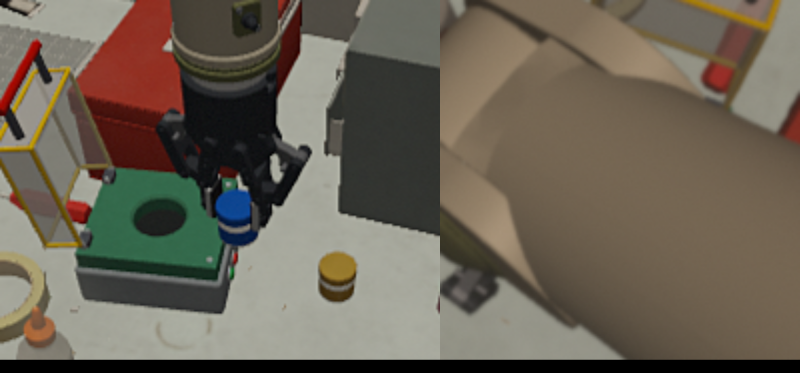

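The view shows the guard right up and the pot held upright. The pocket centre is at about (624,−98.5), and scene, wrist and handle geometry agree within 2–3 mm (play is 9 mm). Place it.

Request:
carry_out(
  steps=[
    [2.3, -2.6, 1, 0],
    [4.6, -5.2, 1.6, 0],
    [6.9, -7.9, 1.6, 0],
    [6.9, -7.9, 1.6, 0],
  ],
)

```text
time_s: 16.95
tool_pos: [625.7, -102.6, 149.4]
orientation: [-0.461, 0.887, -0.001, -0.0]
ft_force: [-0.6, -0.3, -0.2]
opening: 0.437
gripper_force: 25.4
```

Request:
carry_out(
  steps=[
    [0, 0, -2.5, 0],
    [0, 0, -5, 0],
    [0, 0, -6.5, 0],
    [0, 0, -7.5, 0],
    [0, 0, -7.5, 0],
  ],
)

```text
time_s: 17.45
tool_pos: [623.4, -97.8, 74.5]
orientation: [-0.464, 0.886, 0.001, -0.001]
ft_force: [0.8, -0.9, -0.6]
opening: 0.432
gripper_force: 25.4
```

```bash
python3 - <<'E'
from m import *
s=manip.read_state(); print(s['q'].round(3).tolist(),s['tool_pos'].round(1),s['opening'],s['ft_force'].round(1))
p,d,c,M=grab('scene','scene6'); cv2.imwrite('pics/crop6.png',cv2.resize(p[150:290,190:350],(800,700))[:600,:,::-1])
E
```

```text
[0.609, 0.85, -0.883, 1.9, 0.888, 0.844, 1.783] [623.4 -97.8  74.5] 0.4323893682824803 [ 0.8 -0.9 -0.6]
```

View pics/crop6.png

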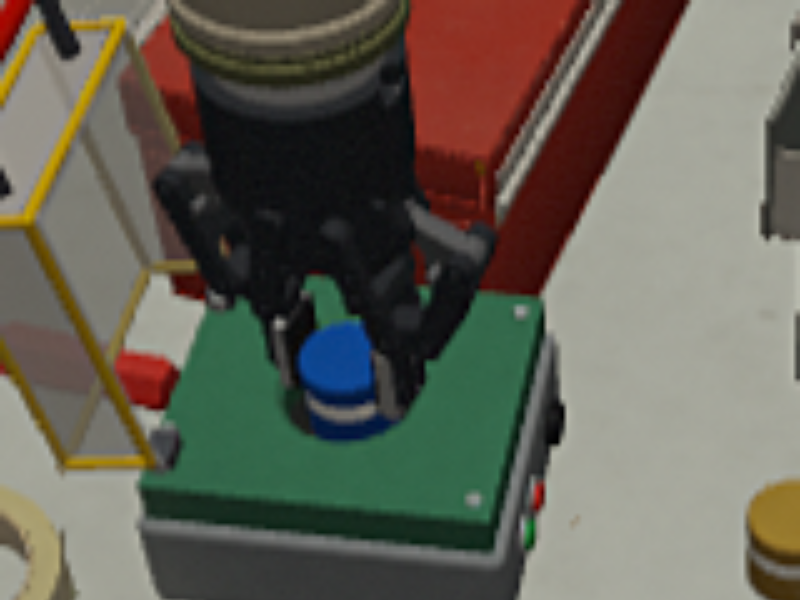

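The pot's lower part is inside the pocket with no contact force. Lower 2 mm, open gently and rise.

Request:
carry_out(
  steps=[
    [0, 0, -0.2, 0],
    [0, 0, -0.2, 0],
  ],
)

```text
time_s: 17.7
tool_pos: [624.5, -98.8, 73.8]
orientation: [-0.464, 0.886, -0.0, 0.0]
ft_force: [-0.7, 0.1, -0.8]
opening: 0.432
gripper_force: 25.4
```

Request:
carry_out(
  steps=[
    [0, 0, 0, 0],
    [0, 0, 0, 0],
    [0, 0, 0, 0],
  ],
  grip=0.65,
)

```text
time_s: 18.0
tool_pos: [624.3, -98.9, 73.5]
orientation: [-0.464, 0.886, -0.0, 0.0]
ft_force: [0.9, 0.7, -0.2]
opening: 0.648
gripper_force: 0.0
```

Request:
carry_out(
  steps=[
    [0, 0, 3, 0],
    [0, 0, 7, 0],
    [0, 0, 11.5, 0],
    [0, 0, 16, 0],
    [0, 0, 20.5, 0],
  ],
)

```text
time_s: 18.5
tool_pos: [623.9, -98.6, 280.2]
orientation: [-0.464, 0.886, 0.0, 0.0]
ft_force: [0.5, -1.1, -0.3]
opening: 0.65
gripper_force: 0.0
```

Request:
carry_out(
  steps=[
    [0, 0, 3.5, 0],
    [0, 0, 7, 0],
    [0, 0, 7, 0],
  ],
  grip=0.28,
)

```text
time_s: 18.8
tool_pos: [625.8, -97.6, 353.4]
orientation: [-0.464, 0.886, -0.002, 0.003]
ft_force: [1.0, 0.1, -0.5]
opening: 0.281
gripper_force: 0.0
```

```bash
python3 - <<'E'
from m import *
s=manip.read_state(); print(s['q'].round(3).tolist(),s['tool_pos'].round(1),s['opening'],s['time_s'])
for n in('scene','wrist'):
    p,d,c,M=grab(n,n+'7'); P=pts(d,c,M); h=cv2.inRange(cv2.cvtColor(p,cv2.COLOR_RGB2HSV),(105,120,50),(130,255,255))
    g=(h>0)&(d>0)&(np.hypot(P[...,0]-624,P[...,1]+98)<60); q=P[g]
    if len(q)>20: t=q[q[:,2]>np.percentile(q[:,2],90)-5]; print(n,len(q),t.mean(0).round(1),((t.min(0)+t.max(0))/2).round(1),np.ptp(t,0).round(1)); A=np.c_[t[:,:2],np.ones(len(t))]; print('tilt',np.linalg.lstsq(A,t[:,2],rcond=None)[0][:2].round(3))
    # red handle
    h=cv2.inRange(cv2.cvtColor(p,cv2.COLOR_RGB2HSV),(0,150,70),(8,255,255)); g=(h>0)&(d>0)&(np.hypot(P[...,0]-728,P[...,1]+134)<60)&(P[...,2]>200); q=P[g]
    if len(q): print(n,'handle',len(q),q.mean(0).round(1),((q.min(0)+q.max(0))/2).round(1),np.ptp(q,0).round(0))
E
```

```text
[0.752, 0.582, -1.114, 1.636, 0.546, 1.264, 2.069] [625.8 -97.6 353.4] 0.2813190681594806 18.8
scene 315 [623.5 -96.   93.2] [623.5 -97.2  93.1] [37.7 40.   6.7]
tilt [ 0.015 -0.024]
scene handle 203 [ 725.8 -133.   240.7] [ 725.4 -134.8  239.7] [39. 93.  9.]
wrist 1148 [623.1 -98.3  93.9] [623.2 -98.1  93.3] [38.2 38.4  6.2]
tilt [0.003 0.003]
wrist handle 1741 [ 724.2 -138.8  241.9] [ 725.4 -137.   241.6] [41. 95.  7.]
```

The pot stands upright in the pocket: top at z 93 = 53+40, tilt about 0, centred within 1 mm. Now the guard handle, at about (727,−134.5,237).

Request:
carry_out(
  steps=[
    [3.4, -1.2, 0, 5],
    [6.9, -2.4, 0, 10],
    [10.3, -3.6, 0, 15],
    [10.3, -3.6, 0, 15],
  ],
)

```text
time_s: 19.3
tool_pos: [729.6, -137.3, 344.0]
orientation: [-0.575, 0.818, 0.001, -0.001]
ft_force: [0.4, 0.0, -0.5]
opening: 0.279
gripper_force: 0.0
```

Request:
carry_out(
  steps=[
    [0, 0, -3, 0],
    [0, 0, -6, 0],
    [0, 0, -9, 0],
    [0, 0, -9, 0],
  ],
)

```text
time_s: 19.7
tool_pos: [724.4, -135.5, 252.4]
orientation: [-0.576, 0.818, 0.002, -0.003]
ft_force: [-0.8, -1.1, 0.3]
opening: 0.281
gripper_force: 0.0
```

```bash
python3 - <<'E'
from m import *
s=manip.read_state(); print(s['q'].round(3).tolist(),s['tool_pos'].round(1),s['opening'],s['time_s'],R.from_quat(s['orientation']).as_matrix()[:,1].round(3))
for n in('wrist','scene'):
    p,d,c,M=grab(n,n+'8'); P=pts(d,c,M); h=cv2.inRange(cv2.cvtColor(p,cv2.COLOR_RGB2HSV),(0,150,60),(8,255,255))
    for k in cv2.findContours(h,cv2.RETR_EXTERNAL,cv2.CHAIN_APPROX_NONE)[0]:
        if cv2.contourArea(k)>150:
            m=np.zeros((480,640),np.uint8); cv2.drawContours(m,[k],-1,1,-1); g=(m>0)&(d>0); r=cv2.minAreaRect(k); q=np.median(P[g],0)
            if q[2]>200: print(n,np.round(r[0]),np.round(r[1]),round(r[2],1),q.round(1),ray(*r[0],239,c,M).round(1))
E
```

```text
[0.667, 0.812, -1.068, 1.499, 0.725, 1.273, 2.308] [ 724.4 -135.5  252.4] 0.2807887039176168 19.7 [-0.941  0.337  0.008]
wrist [315. 284.] [212.  22.] 90.0 [ 724.6 -142.7  242.1] [ 725.4 -139.9  239. ]
```

View pics/wrist8.png

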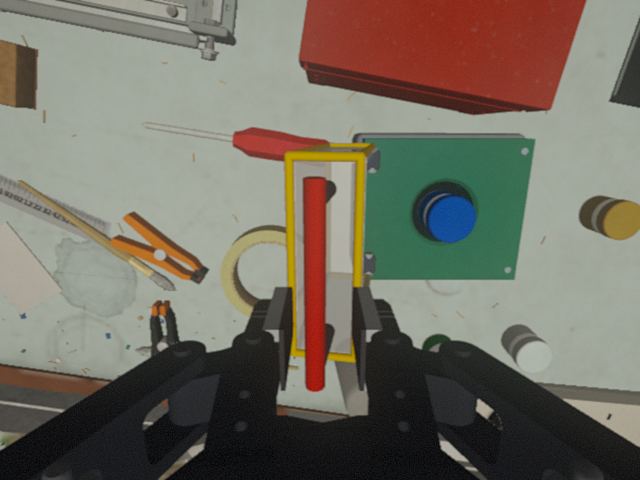

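The red bar at (315,284) lies between the finger pads (281 to 368) and parallel to them. The blue pot is in the pocket at (450,218). Lower onto the bar and grip.

Request:
carry_out(
  steps=[
    [0, 0, -2, 0],
    [0, 0, -3.3, 0],
    [0, 0, -3.3, 0],
  ],
)

```text
time_s: 20.1
tool_pos: [726.4, -135.2, 223.5]
orientation: [-0.575, 0.818, 0.001, -0.001]
ft_force: [0.2, -1.5, 0.6]
opening: 0.283
gripper_force: 0.0
```

Request:
carry_out(
  steps=[
    [0, 0, 0, 0],
    [0, 0, 0, 0],
    [0, 0, 0, 0],
    [0, 0, 0, 0],
  ],
  grip=0,
  newtons=25,
)

```text
time_s: 20.5
tool_pos: [727.3, -134.8, 225.6]
orientation: [-0.575, 0.818, -0.0, 0.0]
ft_force: [0.4, -1.0, -0.8]
opening: 0.102
gripper_force: 25.3
```

```bash
python3 -c "
from h import *
s=manip.read_state(); print(s['q'].round(3).tolist(),s['tool_pos'].round(1),s['ft_force'].round(1),s['time_s'],s['opening'],s['gripper_force'])"
```

```text
[0.662, 0.835, -1.054, 1.527, 0.754, 1.228, 2.286] [ 727.3 -134.8  225.6] [ 0.4 -1.  -0.8] 20.5 0.10157649595951627 25.339541137218475
```

The bar is gripped. Run the reverse arc to lower the guard.

Request:
carry_out(
  steps=[
    [-1.8, 0.7, 0.5, 0],
    [-3.8, 1.4, 0.7, 0],
    [-5.7, 2.1, 0.6, 0],
    [-7.7, 2.8, 0.3, 0],
    [-9.6, 3.5, -0.3, 0],
  ],
)

```text
time_s: 21.0
tool_pos: [631.6, -100.1, 223.6]
orientation: [-0.575, 0.818, -0.001, 0.001]
ft_force: [0.5, -2.5, 1.2]
opening: 0.104
gripper_force: 25.0
```

Request:
carry_out(
  steps=[
    [-1.8, 0.6, -0.9, 0],
    [-3.4, 1.3, -1.9, 0],
    [-5, 1.8, -3.2, 0],
    [-6.4, 2.3, -4.7, 0],
    [-7.6, 2.7, -6.3, 0],
  ],
)

```text
time_s: 21.5
tool_pos: [555.7, -72.6, 160.0]
orientation: [-0.575, 0.818, -0.001, 0.001]
ft_force: [5.0, -1.6, -1.1]
opening: 0.1
gripper_force: 25.0
```

```bash
python3 -c "
from h import *
s=manip.read_state(); print(s['q'].round(3).tolist(),s['tool_pos'].round(1),s['ft_force'].round(1),s['time_s'],s['opening'],s['gripper_force'])"
```

```text
[0.713, 0.719, -1.065, 2.007, 0.815, 0.917, 2.003] [555.7 -72.6 160. ] [ 5.  -1.6 -1.1] 21.5 0.09960224946456184 25.000345408916473
```

Request:
carry_out(
  steps=[
    [-1, 0.4, -1.8, 0],
    [-1.7, 0.7, -3.7, 0],
    [-2.3, 0.9, -5.7, 0],
    [-2.6, 1.0, -7.8, 0],
    [-2.6, 1.0, -8.1, 0],
  ],
)

```text
time_s: 22.0
tool_pos: [529.7, -62.7, 78.6]
orientation: [-0.576, 0.818, -0.001, 0.0]
ft_force: [-7.2, -4.1, 31.0]
opening: 0.103
gripper_force: 30.0
```

Request:
carry_out(
  steps=[
    [0, 0, -0.1, 0],
    [0, 0, -0.1, 0],
  ],
)

```text
time_s: 22.2
tool_pos: [529.7, -62.7, 78.9]
orientation: [-0.576, 0.818, -0.001, 0.0]
ft_force: [-3.7, -4.1, 15.2]
opening: 0.099
gripper_force: 28.5
```

```bash
python3 -c "
from h import *
s=manip.read_state(); print(s['q'].round(3).tolist(),s['tool_pos'].round(1),s['ft_force'].round(1),s['time_s'],s['opening'],s['gripper_force'])"
```

```text
[0.63, 0.789, -0.952, 2.122, 0.988, 0.768, 1.82] [529.7 -62.7  78.9] [-3.7 -4.1 15.2] 22.2 0.09893646945569347 28.47618341445923
```

The closed stop is felt (15–31 N, no more travel). Let go and rise clear.

Request:
carry_out(
  steps=[
    [0, 0, 0.1, 0],
    [0, 0, 0.1, 0],
    [0, 0, 0.1, 0],
  ],
  grip=0.28,
)

```text
time_s: 22.5
tool_pos: [529.5, -62.7, 78.5]
orientation: [-0.575, 0.818, -0.0, 0.0]
ft_force: [-0.4, -0.1, -0.2]
opening: 0.278
gripper_force: 0.0
```

Request:
carry_out(
  steps=[
    [0, 0, 2, 0],
    [0, 0, 5, 0],
    [0, 0, 9, 0],
    [0, 0, 13, 0],
    [0, 0, 13, 0],
  ],
)

```text
time_s: 23.0
tool_pos: [531.5, -61.8, 212.8]
orientation: [-0.575, 0.818, -0.002, 0.003]
ft_force: [-0.2, -0.8, -0.1]
opening: 0.277
gripper_force: 0.0
```

```bash
python3 - <<'E'
from m import *
s=manip.read_state(); print(s['q'].round(3).tolist(),s['tool_pos'].round(1),s['opening'],s['time_s'],s['ft_force'].round(1))
for n in('scene','wrist'):
    p,d,c,M=grab(n,n+'9'); P=pts(d,c,M); hsv=cv2.cvtColor(p,cv2.COLOR_RGB2HSV)
    for nm,lo,hi,ctr,rad in(('handle',(0,150,60),(8,255,255),(529.5,-63),60),('pot',(95,60,40),(130,255,255),(624,-98),45),('ochre',(12,90,60),(28,255,255),(455,-23),40),('hoodtop',(20,150,100),(34,255,255),(621,-98),100)):
        g=(cv2.inRange(hsv,lo,hi)>0)&(d>0)&(np.hypot(P[...,0]-ctr[0],P[...,1]-ctr[1])<rad); q=P[g]
        if len(q)>20: print(n,nm,len(q),np.median(q,0).round(1),'z95',np.percentile(q[:,2],95).round(1))
p=load('scene9')[0]; cv2.imwrite('pics/crop9.png',cv2.resize(p[140:300,180:400],(800,582))[:,:,::-1])
E
```

```text
[0.765, 0.633, -1.14, 2.014, 0.718, 0.96, 2.05] [531.5 -61.8 212.8] 0.2773097677481408 23.0 [-0.2 -0.8 -0.1]
scene handle 208 [533.4 -62.3  97.1] z95 300.1
scene ochre 298 [456.5 -16.3  39.7] z95 42.2
scene hoodtop 677 [619.1 -64.3 113.7] z95 116.4
wrist handle 1621 [527.  -69.   97.7] z95 99.0
wrist ochre 1673 [455.6 -25.2  40.8] z95 42.0
wrist hoodtop 5358 [ 607.9 -118.   115.4] z95 116.8
```

View pics/crop9.png

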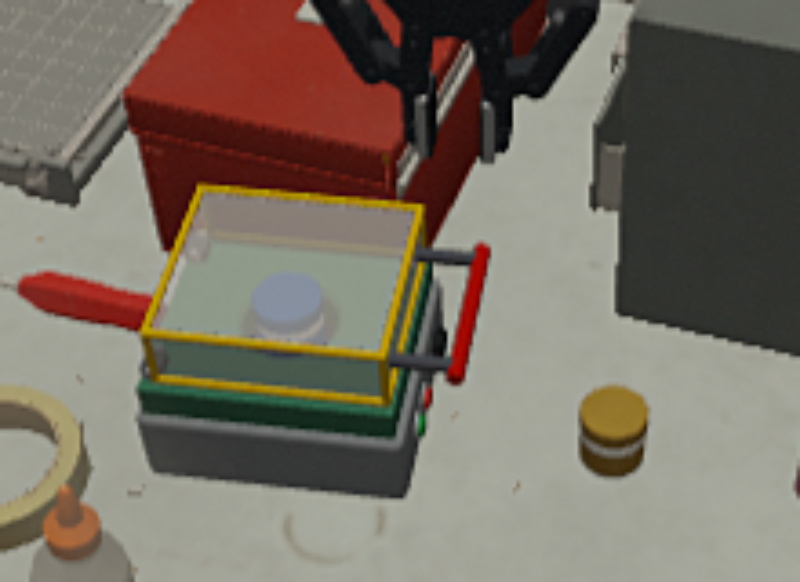

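The crop shows the guard closed (bar top at z≈98, hood at 114), the blue pot upright under it at (287,310), the ochre pot unmoved at (612,430) and the gripper clear. Handing in.

```bash
python3 -c "
from cell import manip
print(manip.hand_in())"
```

```text
the job is handed in; nothing more can be done
None
```

The blue pot stands upright in the mixer's pocket with the guard fully closed and released, the ochre pot was left where it stood, and the job was handed in at about 23 s of the 72 s allowed.

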